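# Zero the bench comparator on its master, then gauge the blue spacer bar

### The job

Zero the comparator: with the white ceramic master bar under its foot, bring the head down by its black knob until the needle stands in the dial's green zero band, and let go. Then, keeping that head setting, draw the master out and lay it flat on its cork-topped wooden board, take the blue spacer bar from the grey board and slide it straight in along the anvil, under the sprung foot until its end is home against the steel stop. Leave it there for reading, with nothing held and the other things on the bench undisturbed.

Things in the scene. Friction and masses are not known exactly. Their poses are not given: they have to be found in the camera images.
- stand: Comparator stand, fixed: dark steel base, x -135 to +165 mm, 110 wide, its top (anvil) 22 mm above the table. Origin on the table under the foot's axis; +x points from the open front to the column (26 mm across, x = +130, 212 mm tall). Steel stop on the anvil, 40 wide, 20 high, front face at x = +30 mm. Bars lie along x on y = 0; a bar home against the stop has its centre at x = -45.
- head (a joint): Height of the cream head on its column, m: 0 = fully raised, grows as it is pushed down, to 0.040. A stiff slide that stays where left (about 6 N to push down, plus the foot's spring; 15 N to pull up). Its underside is then 106 mm above the table less this value. The head is 36 mm wide and thick and reaches from x = -18 mm of the stand to the column.
- head_grip (a point): Centre of the black knob on top of the head, on the foot's axis: upright cylinder 24 mm across, 30 mm tall (15 mm below to 15 mm above this point; its lower end is 10 mm clear of the head's top). x as the stand's, z up. 168 mm above the table when the head is fully raised.
- needle (a joint): Red needle on the round white dial (68 mm, face up, 45 to 53 mm above the head's underside, 62 mm from the knob towards the column), rad: 0 while the foot hangs free, then 0.3 clockwise (from above) for each mm the foot is pushed up. The zero mark, pointing to the column, is at 1.2 (foot up 4 mm), in the middle of a green band from 0.96 to 1.44.
- foot_axis (a point): Point on the foot's axis in the head's underside. Below it hangs the sprung foot: brass ball 12 mm across on an 8 mm spindle, tip 26 to 34 mm below this point (clamped at a different, unknown length each time, so the head's zero height, 0.026 to 0.034, has to be found by needle or feel). It yields up to 10 mm: under 2 N at first contact, 3 N at 4 mm, 5 N at 10 mm.
- master_mid (a point): Centre of the white ceramic master bar, 150 long (x) x 20 wide (y) x 28 mm high (z), about 0.3 kg, black stripe round its middle, same both ways round. Starts on the anvil under the raised foot, near the stop. The top of each end slopes down over the last 20 mm to an end face 16 mm high.
- spacer_mid (a point): Centre of the blue spacer bar to be gauged, 150 long (x) x 20 wide (y) x 30 mm high (z), about 0.2 kg, steel stripe round its middle, same both ways round. Starts on the grey board. The top of each end slopes down over the last 22 mm to an end face 16 mm high: pushed lengthwise along the anvil, the slope lifts the foot (a push of 5 to 12 N).
- master_board: The master's place: fixed wooden board with a cork top, 210 (x) x 130 (y) x 10 mm high. Origin under its centre, z up. Empty at the start.
- parts_board: Fixed grey board with a black rubber top, 210 (x) x 130 (y) x 10 mm high, where the blue bar lies. Origin under its centre, z up.
- standoff: Bystander: loose brass standoff standing on the grey board beside the blue bar, 16 mm diameter, 32 mm tall; origin under its centre.
- meter: Bystander: loose black hand-held meter lying on its back, 135 x 75 x 40 mm; origin under its centre.
- spool_mid (a point): Bystander: loose metal spool standing on its flange, 54 mm diameter, 38 mm high; point at its centre.
- jar: Bystander: loose amber jar with white cap, 52 mm diameter, 65 mm tall; origin under its centre.
- driver_grip (a point): Bystander: loose screwdriver with yellow handle lying on the bench; point on its handle.
- bin: Bystander: loose open red parts bin, 100 x 130 x 50 mm; origin under its centre.
Not all that is in view belongs to the job. Of the things like the part that bears master_mid, leave any that is pink, red or turquoise; of the rest the larger one is meant.

How it is judged:
By the outcome, as a careful person would: the job done as asked, in the order asked, and still so for the second after the job is handed in, with the robot touching nothing.
It also fails if it takes over 70 s, if anything falls off the work surface, if the arm or the gripper's body presses on something with over 40 N, if the wrist force passes 120 N, or if a joint passes its speed limit or range.

### The arm

A 7-joint arm with a two-finger parallel gripper is mounted at the origin on the work surface. World frame = base frame: x ahead of the robot, y to its left, z up, the work surface at z = 0. Lengths are in m, angles in rad, forces in N, time in s.
With the tool pointing down it reaches from about 0.4 to 0.85 m from the base axis. Payload 10.4 kg.
Tool frame: the origin (TCP) lies midway between the tips of the shut fingers; the grasp point (between the pads) lies 19 mm behind it; z points along the fingers, y is the direction in which the jaws open and shut (so a half turn about z gives the same grasp; the last joint's range is limited). The gripper opens to 85 mm and grips with 20 to 120 N. Pads are 22 mm wide; open, the fingers measure 114 mm over their backs; the gripper's body (76 mm by 85 mm) begins 54 mm behind the grasp point. The pads swing forward as they close: fully open they stand 13 mm farther back than shut.
Start: joints at [1.166, 0.332, -0.065, 1.46, 0.022, 1.35, -0.088], TCP at [0.233, -0.58, 0.231] pointing down, gripper open.
Joint ranges: [-2.6, 2.6], [-0.5, 2.12], [-1.47, 1.34], [0.16, 2.42], [-1.27, 4.41], [0.06, 2.06], [-2.6, 2.6]. Speed limits (rad/s): [2.22, 2.22, 2.79, 2.79, 3.14, 3.14, 3.14].

### API

Orientations are given as a unit quaternion [x, y, z, w].
In Python, from workcell import get_obs, camera, calibration, hand_in gives the robot as it stands.
- The arm moves only by the shell command python3 -m handwheel 'ROWS' [FORCE]. ROWS is JSON, a list of rows, each an object with "jaw": the finger opening in mm, from 0 to 85.4; "delta_pos": the shift along the tool's x, y, z scaled (see below), a list of three; "turn": the turn about the tool's z scaled (see below). In form: [{"jaw": jaw, "delta_pos": [tx, ty, tz], "turn": turn}, ...]. A call has 1 to 10 rows; each row is the pose to reach, as a shift and turn from the pose commanded when the call began, along the tool's axes at that moment, turning the shorter way round; what a row does not reach only later rows make up. The controller multiplies each number of a shift by 1 m and each number of a turn by pi rad. A row lasts 1/12 s, in which the tool goes at most 41.7 mm and 7.16 degrees, less where a joint would pass 70% of its speed; a pose out of reach is approached as far as the arm can. A call with a number of a shift or a turn outside -1 to 1 is refused whole. A call with a gripper value outside its range is refused whole. The fingers move at their own pace and stop on an object; FORCE is the grip in N (left out, the last holds). Time passes only in rows, so rows that repeat a pose let the fingers close. It gives the time, the measured TCP pose, the force and the opening at its end, in the units of the state.
- get_obs(): the state, without advancing time (a new reading comes with each control period).
- camera(name): name is "scene" or "side" or "wrist"; returns the picture (400x640x3 uint8, red, green, blue); there is no depth.
- calibration(name): a dict with "mtx" (3x3 intrinsics, pixels), "dist_coeffs" ([k1, k2, p1, p2, k3] as OpenCV has them; the pictures are not rectified), "rvec" (rotation vector, rad) and "tvec" (3), from world to camera coordinates, as OpenCV has them. Camera axes: x right, y down, z forward; pixel columns grow to the right and rows downward; lengths in m; the calibration is good to about 2 mm. A picture is of the moment at which its call begins: read the wrist's pose just before it. calibration takes no time and is no camera call; for the wrist camera it gives the pose at the moment of the call.
- hand_in(): hands the job in, once; it reports no verdict.
The state is a dict: "clock": time; "joint_pos": joint angles; "joint_velocities": joint speeds; "tau": joint torques, N m; "position": TCP position; "ee_rot": TCP orientation; "ft_force": force on the tool from outside, world axes, zero at the start; "torque": the same for the moment, N m; "grip_width": opening from 0.0 (shut) to 1.0 (fully open).
Only numpy, scipy, OpenCV 4.12 (cv2) and the standard library are available. Lean on these libraries where they do the work, as an engineer would, in place of code of your own. Each camera call takes 0.05 s, during which the arm holds its last target.

## Working session

There is one attempt and no reset: what is moved stays moved. The work goes in short steps, Python scripts to look and compute and a shell command to move; the robot and the scene stay as the last step left them, time stands still between calls to the robot, and variables do not carry over. Pictures are saved under pics/ and viewed, and the job is handed in when it is done.

```bash
ls; mkdir -p pics; python3 - <<'E'
from workcell import get_obs,camera,calibration
import cv2
print(get_obs())
for n in ["scene","side","wrist"]:
    c=calibration(n); print(n,c)
    cv2.imwrite(f"pics/{n}0.png",camera(n)[:,:,::-1])
E
```

```text
pics
{'clock': 0.0, 'joint_pos': array([ 1.16640596,  0.33286163, -0.06466995,  1.46094585,  0.021623  ,
        1.3499044 , -0.08848909]), 'joint_velocities': array([ 0.00100478, -0.00122395, -0.00254288,  0.00033337,  0.00034742,
        0.00037506,  0.00061454]), 'tau': array([ 6.76490663e-05, -6.25454664e+01,  4.90926986e-02, -3.91605484e+01,
        1.61802809e-02,  9.92187095e-03, -1.60372888e-07]), 'position': array([ 0.23269412, -0.57966039,  0.2305201 ]), 'ee_rot': array([ 9.81833709e-01,  1.89742091e-01, -1.83294222e-04, -6.87689907e-04]), 'ft_force': array([0.54022142, 0.38511841, 0.03515044]), 'torque': array([-0.0239828 , -0.03664215,  0.08248413]), 'grip_width': 1.0039311765290924}
scene {'mtx': array([[472.63642905,   0.        , 318.04186776],
       [  0.        , 472.63642905, 195.93444945],
       [  0.        ,   0.        ,   1.        ]]), 'dist_coeffs': array([-0.01453776,  0.        ,  0.        ,  0.        ,  0.        ]), 'rvec': array([ 1.36185911,  2.30843756, -0.79770924]), 'tvec': array([ 0.22139871, -0.2957821 ,  1.69937371])}
side {'mtx': array([[461.27790888,   0.        , 316.16374423],
       [  0.        , 461.27790888, 197.83513599],
       [  0.        ,   0.        ,   1.        ]]), 'dist_coeffs': array([-0.07146662,  0.        ,  0.        ,  0.        ,  0.        ]), 'rvec': array([ 0.65942083, -2.55684316,  1.27946712]), 'tvec': array([0.45680581, 0.23898978, 1.08045242])}
wrist {'mtx': array([[348.83257141,   0.        , 321.34220912],
       [  0.        , 348.83257141, 196.28091896],
       [  0.        ,   0.        ,   1.        ]]), 'dist_coeffs': array([-0.02754808,  0.        ,  0.        ,  0.        ,  0.        ]), 'rvec': array([-2.40607277,  1.62670039,  0.22921803]), 'tvec': array([-0.62362577, -0.0350097 ,  0.37870503])}
```

View pics/scene0.png

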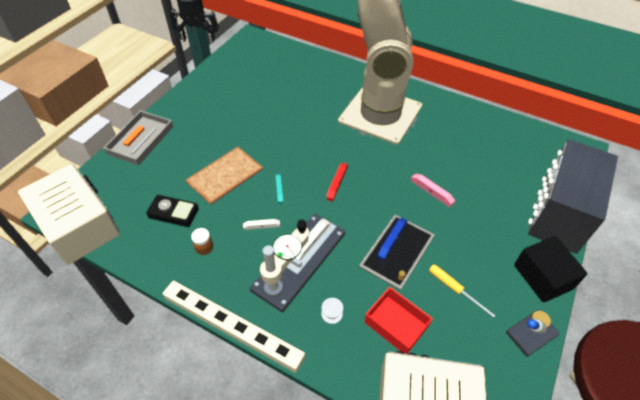

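View pics/side0.png

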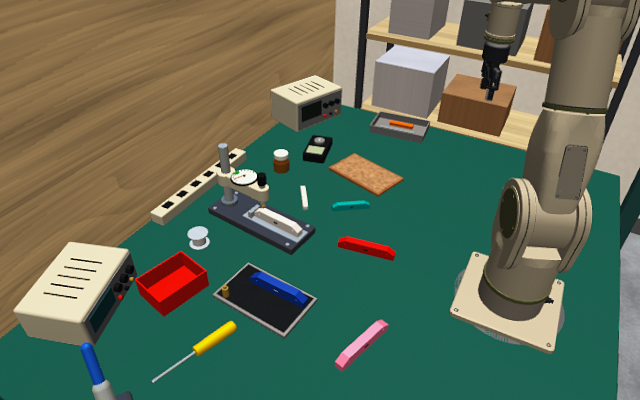

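View pics/wrist0.png

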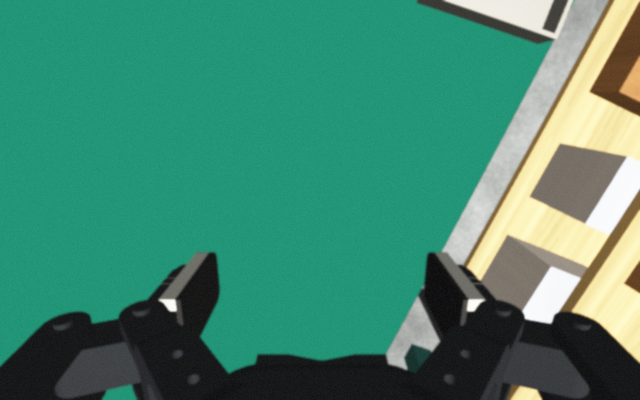

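The candidates for the master are five bars (scene px): white on the anvil (318,240), small white (262,224), turquoise (279,188), red (338,181) and pink (433,188). Colour rules out three. Of the two white ones, the larger lies on the anvil. I'll confirm that in an enlarged crop.

```bash
cat > h.py <<'E'
import numpy as np,cv2
from workcell import get_obs,camera,calibration
def ray(c,px):
    if isinstance(c,str): c=calibration(c)
    u=cv2.undistortPoints(np.array([[px]],float),c["mtx"],c["dist_coeffs"])[0,0]
    R=cv2.Rodrigues(c["rvec"])[0]; d=R.T@np.array([u[0],u[1],1]); o=-R.T@c["tvec"]
    return o,d/np.linalg.norm(d)
def onz(c,px,z):
    o,d=ray(c,px); return o+d*(z-o[2])/d[2]
def tri(l):
    A=np.zeros((3,3));b=np.zeros(3)
    for c,p in l:
        o,d=ray(c,p);P=np.eye(3)-np.outer(d,d);A+=P;b+=P@o
    x=np.linalg.solve(A,b); return x
def proj(c,X):
    if isinstance(c,str): c=calibration(c)
    return cv2.projectPoints(np.array(X,float).reshape(-1,3),c["rvec"],c["tvec"],c["mtx"],c["dist_coeffs"])[0][:,0]
def tool():
    from scipy.spatial.transform import Rotation as R
    o=get_obs(); return o,R.from_quat(o["ee_rot"]).as_matrix()
E
python3 - <<'E'
import cv2
a=cv2.imread("pics/scene0.png")[205:315,235:445]; cv2.imwrite("pics/sc1.png",cv2.resize(a,None,fx=3.8,fy=3.8,interpolation=cv2.INTER_CUBIC))
a=cv2.imread("pics/side0.png")[135:255,195:395]; cv2.imwrite("pics/si1.png",cv2.resize(a,None,fx=4,fy=4,interpolation=cv2.INTER_CUBIC))
a=cv2.imread("pics/side0.png")[250:350,195:335]; cv2.imwrite("pics/si2.png",cv2.resize(a,None,fx=4,fy=4,interpolation=cv2.INTER_CUBIC))
E
```

```text
(no output)
```

View pics/sc1.png

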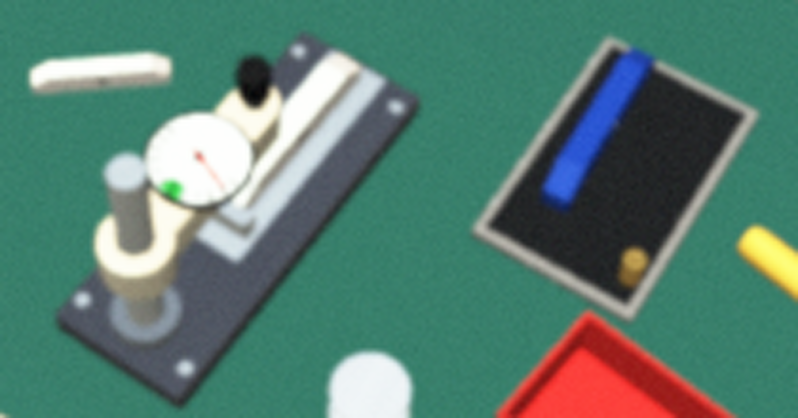

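View pics/si1.png

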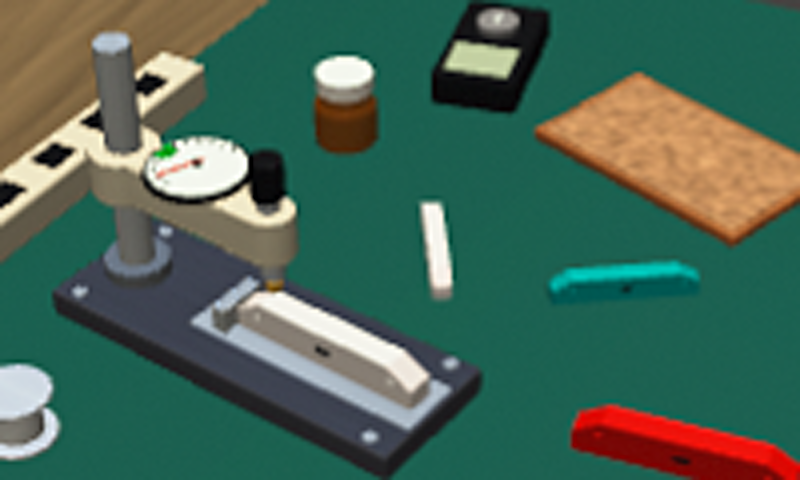

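View pics/si2.png

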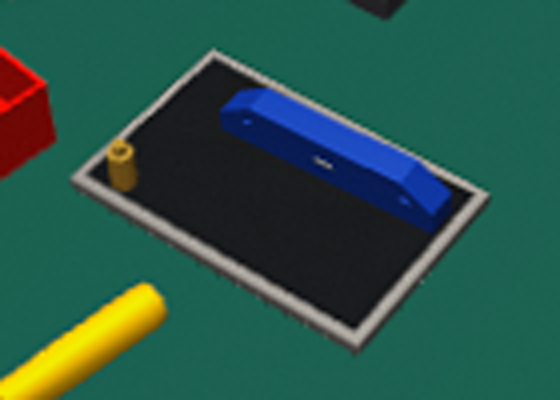

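The crop confirms it: the large white bar on the anvil (side px ~(279,221)) is the master, and the white one at (262,224) is smaller. Next I'll work out the positions.

```bash
python3 - <<'E'
from h import *
np.set_printoptions(precision=4,suppress=True)
S=lambda x,y:(235+x/3.8-.37,205+y/3.8-.37)
D=lambda x,y:(195+x/4-.375,135+y/4-.375)
D2=lambda x,y:(195+x/4-.375,250+y/4-.375)
print("base top corners scene"); sc=[onz("scene",S(*p),.022) for p in [(305,36),(418,98),(182,392),(60,314)]]
for p in sc: print(p)
print("side"); sd=[onz("side",D(*p),.022) for p in [(480,376),(385,458),(55,292)]]
for p in sd: print(p)
print("len",[np.linalg.norm(sc[i]-sc[(i+1)%4]) for i in range(4)],[np.linalg.norm(sd[i]-sd[i+1]) for i in range(2)])
print("coltop",tri([("scene",S(127,170)),("side",D(112,42))]))
print("knobtop",tri([("scene",S(254,66)),("side",D(267,160))]))
print("dialctr",tri([("scene",S(199,157)),("side",D(197,162))]))
print("master stripe? top ends; side end far", onz("side",D(430,380),.038))
print("board grey scene",*[onz("scene",S(*p),.010) for p in [(611,38),(757,112),(632,313),(475,228)]],sep="\n")
print("board grey side",*[onz("side",D2(*p),.010) for p in [(213,53),(488,193),(356,344),(75,180)]],sep="\n")
print("blue top scene", [onz("scene",S(*p),.04) for p in [(580,140)]])
print("standoff",tri([("scene",S(635,256)),("side",D2(120,148))]))
E
```

```text
base top corners scene
[0.519  0.0212 0.022 ]
[0.5282 0.1238 0.022 ]
[0.8186 0.0925 0.022 ]
[ 0.8099 -0.0114  0.022 ]
side
[0.511  0.0257 0.022 ]
[0.5255 0.1255 0.022 ]
[0.8173 0.0948 0.022 ]
len [np.float64(0.10303967300990878), np.float64(0.2920739091859095), np.float64(0.10433968292640475), np.float64(0.2927520723207445)] [np.float64(0.10086028439403558), np.float64(0.29346565009692105)]
coltop [0.7819 0.0421 0.2106]
knobtop [0.6519 0.0557 0.1683]
dialctr [0.7153 0.0493 0.1405]
master stripe? top ends; side end far [0.529  0.0617 0.038 ]
board grey scene
[0.3961 0.2275 0.01  ]
[0.4065 0.3521 0.01  ]
[0.6103 0.334  0.01  ]
[0.6021 0.208  0.01  ]
board grey side
[0.6001 0.2105 0.01  ]
[0.3962 0.2258 0.01  ]
[0.4078 0.3523 0.01  ]
[0.61   0.3354 0.01  ]
blue top scene [array([0.5151, 0.2488, 0.04  ])]
standoff [0.5841 0.3211 0.0382]
```

```bash
python3 - <<'E'
import cv2,numpy as np
a=cv2.imread("pics/scene0.png")
def sv(n,im): cv2.imwrite(n,cv2.resize(im,None,fx=5,fy=5,interpolation=cv2.INTER_CUBIC))
sv("pics/sc_cork.png",a[140:210,180:270])
sv("pics/sc_blue.png",a[210:290,355:440])
b=cv2.imread("pics/side0.png")
hsv=cv2.cvtColor(a,cv2.COLOR_BGR2HSV)
def rep(img,name,lo,hi,roi):
    h=cv2.cvtColor(img,cv2.COLOR_BGR2HSV);m=cv2.inRange(h,np.array(lo),np.array(hi))
    mm=np.zeros_like(m);x0,y0,x1,y1=roi;mm[y0:y1,x0:x1]=m[y0:y1,x0:x1]
    cs=cv2.findContours(mm,cv2.RETR_EXTERNAL,cv2.CHAIN_APPROX_NONE)[0]
    c=max(cs,key=cv2.contourArea);print(name,cv2.contourArea(c),cv2.minAreaRect(c),cv2.approxPolyDP(c,2,True)[:,0].tolist())
rep(a,"cork sc",(5,70,90),(22,255,255),(180,140,270,210))
rep(b,"cork si",(5,70,90),(22,255,255),(320,140,410,200))
rep(a,"blue sc",(105,100,60),(130,255,255),(355,210,440,290))
rep(b,"blue si",(105,100,60),(130,255,255),(195,250,335,350))
E
```

```text
cork sc 2042.0 ((224.15383911132812, 174.23077392578125), (33.83671188354492, 71.00162506103516), 56.3099365234375) [[262, 167], [237, 147], [186, 181], [211, 203]]
cork si 1460.0 ((365.19830322265625, 173.5902557373047), (70.46307373046875, 27.425390243530273), 27.07208251953125) [[329, 167], [377, 195], [402, 179], [355, 153]]
blue sc 435.0 ((390.8088073730469, 238.4853057861328), (10.804410934448242, 47.333614349365234), 30.963762283325195) [[406, 220], [397, 219], [377, 253], [379, 259], [384, 260]]
blue si 799.0 ((278.9000244140625, 287.6999816894531), (61.26826095581055, 14.758048057556152), 26.56505012512207) [[250, 277], [251, 282], [301, 307], [306, 302], [307, 297], [298, 289], [267, 274], [255, 272]]
```

```bash
python3 - <<'E'
from h import *
np.set_printoptions(precision=4,suppress=True)
for n,ps in (("scene",[[262, 167], [237, 147], [186, 181], [211, 203]]),("side",[[329, 167], [377, 195], [402, 179], [355, 153]])):
    P=[onz(n,p,.01) for p in ps]; print(n,*P,np.mean(P,0),[np.linalg.norm(P[i]-P[i-1]) for i in range(4)])
S=lambda x,y:(235+x/3.8-.37,205+y/3.8-.37)
D=lambda x,y:(195+x/4-.375,135+y/4-.375)
D2=lambda x,y:(195+x/4-.375,250+y/4-.375)
print("blue top edge side",*[onz("side",D2(*p),.04) for p in [(265,89),(408,160),(248,112),(390,186)]],sep="\n")
print("master top edge side",*[onz("side",D(*p),.05) for p in [(275,292),(418,355),(250,300),(385,374)]],sep="\n")
print("jar",onz("scene",(202,236),.065),"meter",onz("scene",(173,211),.04),"whitebar",onz("scene",(262,224),.01),"spool",onz("scene",(332,306),.038))
c=calibration("wrist");R=cv2.Rodrigues(c["rvec"])[0];o,T=tool()
print("cam in tool",T.T@(-R.T@c["tvec"]-o["position"]),"cam axes in tool (rows)",R@T)
E
```

```text
scene [ 0.4298 -0.2227  0.01  ] [ 0.3951 -0.3442  0.01  ] [ 0.5956 -0.3985  0.01  ] [ 0.6278 -0.2776  0.01  ] [ 0.5121 -0.3108  0.01  ] [np.float64(0.20550202025074457), np.float64(0.1263522955379935), np.float64(0.2076851115946721), np.float64(0.1251997137564245)]
side [ 0.6237 -0.2785  0.01  ] [ 0.4281 -0.214   0.01  ] [ 0.3916 -0.3322  0.01  ] [ 0.5864 -0.4005  0.01  ] [ 0.5075 -0.3063  0.01  ] [np.float64(0.1275461166490609), np.float64(0.20597985323496515), np.float64(0.12372988698239991), np.float64(0.20649909193453636)]
blue top edge side
[0.5369 0.2433 0.04  ]
[0.4355 0.2495 0.04  ]
[0.5352 0.2635 0.04  ]
[0.4345 0.271  0.04  ]
master top edge side
[0.6603 0.0464 0.05  ]
[0.5414 0.0559 0.05  ]
[0.6702 0.0622 0.05  ]
[0.5504 0.0829 0.05  ]
jar [ 0.7614 -0.1969  0.065 ] meter [ 0.7215 -0.3378  0.04  ] whitebar [ 0.6179 -0.1008  0.01  ] spool [0.7599 0.2038 0.038 ]
cam in tool [ 0.0698 -0.0005 -0.142 ] cam axes in tool (rows) [[-0.0002  1.      0.0007]
 [-0.9619 -0.     -0.2735]
 [-0.2735 -0.0007  0.9619]]
```

Camera sits on tool +x, so pointing tool x at the column puts it above the dial. I'll move above the knob with the jaws shut.

```bash
python3 -m handwheel '[{"jaw":0,"delta_pos":[0.31,-0.217,-0.01],"turn":0.08},{"jaw":0,"delta_pos":[0.31,-0.217,-0.01],"turn":0.08},{"jaw":0,"delta_pos":[0.31,-0.217,-0.01],"turn":0.08},{"jaw":0,"delta_pos":[0.627,-0.434,-0.01],"turn":0.155},{"jaw":0,"delta_pos":[0.627,-0.434,-0.01],"turn":0.155},{"jaw":0,"delta_pos":[0.627,-0.434,-0.01],"turn":0.155},{"jaw":0,"delta_pos":[0.627,-0.434,-0.01],"turn":0.155},{"jaw":0,"delta_pos":[0.627,-0.434,-0.01],"turn":0.155},{"jaw":0,"delta_pos":[0.627,-0.434,-0.01],"turn":0.155},{"jaw":0,"delta_pos":[0.627,-0.434,-0.01],"turn":0.155}]' 40
python3 - <<'E'
from h import *
from scipy.spatial.transform import Rotation as R
o,T=tool();print(o["clock"],o["position"],o["joint_pos"],np.arctan2(T[1,0],T[0,0]))
print("remaining tool",T.T@(np.array([.653,.057,.24])-o["position"]))
E
```

```text
clock: 0.98
position: [0.4593, -0.2357, 0.2377]
ee_rot: [0.999, -0.053, 0.0, 0.0]
ft_force: [1.1, -1.0, -0.3]
grip_width: -0.004
0.9833 [ 0.45928504 -0.23568853  0.23771475] [ 0.683744    0.10709257 -0.31903811  1.72211444  0.03493421  1.31769639
 -1.31843161] -0.10530408851774366
remaining tool [ 0.16187782 -0.31142775 -0.00236876]
```

```bash
python3 -m handwheel '[{"jaw":0,"delta_pos":[0.162,-0.311,-0.002],"turn":0},{"jaw":0,"delta_pos":[0.162,-0.311,-0.002],"turn":0},{"jaw":0,"delta_pos":[0.162,-0.311,-0.002],"turn":0},{"jaw":0,"delta_pos":[0.162,-0.311,-0.002],"turn":0},{"jaw":0,"delta_pos":[0.162,-0.311,-0.002],"turn":0},{"jaw":0,"delta_pos":[0.162,-0.311,-0.002],"turn":0},{"jaw":0,"delta_pos":[0.162,-0.311,-0.002],"turn":0},{"jaw":0,"delta_pos":[0.162,-0.311,-0.002],"turn":0},{"jaw":0,"delta_pos":[0.162,-0.311,-0.002],"turn":0},{"jaw":0,"delta_pos":[0.162,-0.311,-0.002],"turn":0}]'
python3 - <<'E'
from h import *
o,T=tool();print(o["clock"],o["position"],o["joint_pos"],np.arctan2(T[1,0],T[0,0]))
c=calibration("wrist");im=camera("wrist");cv2.imwrite("pics/w1.png",im[:,:,::-1]);np.save("w1.npy",np.r_[c["rvec"],c["tvec"]])
cv2.imwrite("pics/s1.png",camera("scene")[:,:,::-1])
E
```

```text
clock: 1.82
position: [0.653, 0.0607, 0.2384]
ee_rot: [0.999, -0.049, -0.001, -0.001]
ft_force: [0.5, -0.7, 0.0]
grip_width: 0.002
1.8167 [0.65304988 0.06069567 0.23840814] [ 0.19729292  0.44384624 -0.50182475  1.33704341  0.20732918  1.41354894
 -1.96506489] -0.09846166423676762
```

View pics/w1.png

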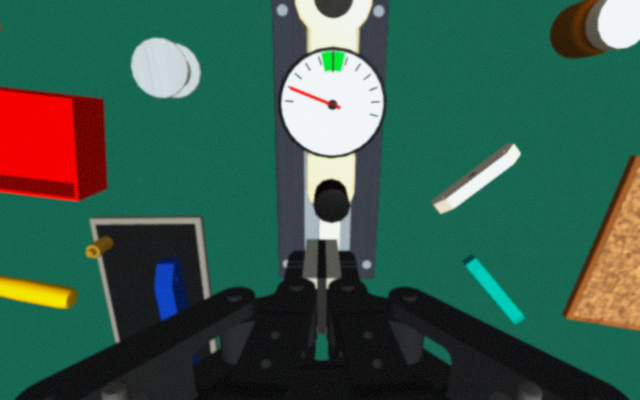

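View pics/s1.png

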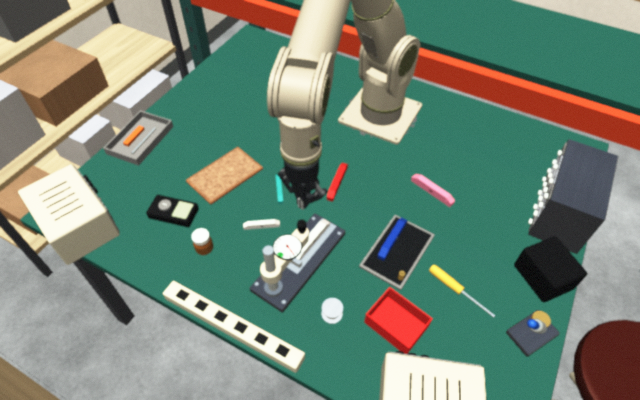

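```bash
python3 - <<'E'
from h import *
np.set_printoptions(precision=4,suppress=True)
o=get_obs();print(o["position"],proj("scene",o["position"]),proj("wrist",o["position"]))
print("knob top",onz("wrist",(331.5,204),.183),"scene tri",onz("scene",(301.5,222.4),.183), "dial ctr",onz("wrist",(332,103),.106+.053),onz("wrist",(332,103),.106+.05))
print("column base ring etc")
im=cv2.imread("pics/w1.png");cv2.imwrite("pics/w1c.png",cv2.resize(im[30:290,250:410],None,fx=2.3,fy=2.3,interpolation=cv2.INTER_CUBIC))
E
```

```text
[0.6523 0.0553 0.2389] [[300.8717 205.4285]] [[322.8597 258.8832]]
knob top [0.6601 0.0492 0.183 ] scene tri [0.6612 0.061  0.183 ] dial ctr [0.7173 0.0427 0.159 ] [0.7173 0.0426 0.156 ]
column base ring etc
```

View pics/w1c.png

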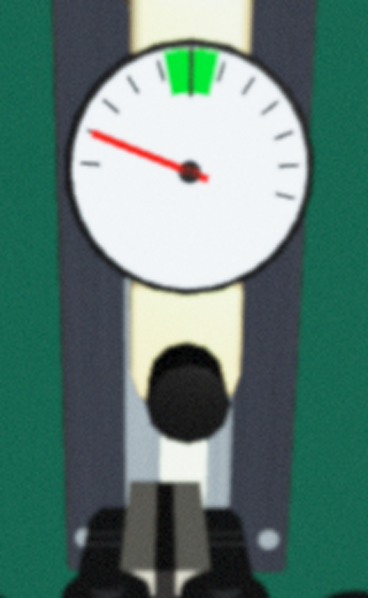

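```bash
python3 - <<'E'
from h import *
np.set_printoptions(precision=4,suppress=True)
camera("wrist");o=get_obs();c=calibration("wrist");im=camera("wrist")[:,:,::-1].copy();cv2.imwrite("pics/w2.png",im)
print(o["clock"],o["position"])
g=cv2.cvtColor(im,cv2.COLOR_BGR2HSV)
m=cv2.inRange(g,(0,0,170),(180,60,255));m[:,:270]=0;m[:,400:]=0;m[170:]=0;
cs=max(cv2.findContours(m,0,2)[0],key=cv2.contourArea);e=cv2.fitEllipse(cs);print("dial",e,onz(c,e[0],.159))
m=cv2.inRange(g,(0,0,0),(180,255,60));m[:165]=0;m[240:]=0;m[:,:300]=0;m[:,365:]=0
n,l,s,ce=cv2.connectedComponentsWithStats(m);print(s,ce)
for p in [(331.5,204)]: print(onz(c,p,.183))
print(proj(c,[[.652,.0567,.183],[.653,.057,.183],[.653,.057,.153],[.783,.0429,.212],[.783,.0429,.022]]))
cv2.imwrite("pics/w2c.png",cv2.resize(im[0:290,230:430],None,fx=2,fy=2,interpolation=cv2.INTER_CUBIC))
E
```

```text
1.9667 [0.6523 0.0538 0.2392]
dial ((320.3573913574219, 104.36894989013672), (98.68252563476562, 102.08739471435547), 92.29985046386719) [0.7172 0.0483 0.159 ]
[[     0      0    640    400 254877]
 [   303    180     35     41   1123]] [[319.4968 199.4961]
 [320.2217 200.3749]]
[0.6599 0.0477 0.183 ]
[[317.8601 217.9905]
 [317.183  216.4771]
 [317.6835 201.9826]
 [316.0983 -52.9433]
 [318.9848  29.7417]]
```

View pics/w2c.png

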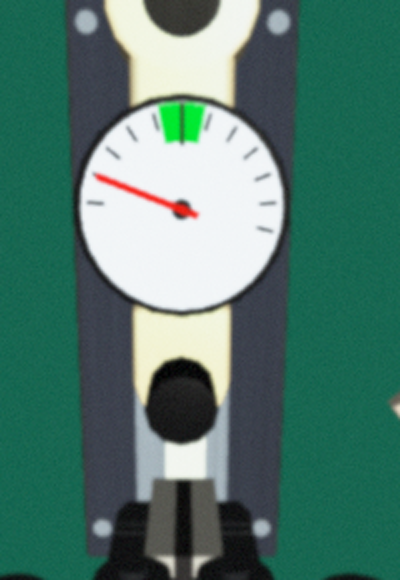

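Checks against the given sizes disagree at the fully-raised height: dial z measures .1405 and knob top .168. The head is probably already lowered by about 15 mm, so I'll recompute with that.

```bash
python3 - <<'E'
from h import *
np.set_printoptions(precision=4,suppress=True)
c=calibration("wrist")
for h in (.012,.015,.018):
    k=onz(c,(321,204),.183-h);d=onz(c,(320.5,104.4),.159-h);print(h,k,d,np.linalg.norm(k-d)," expected",np.hypot(.062,.024))
    print(np.arctan2(*(d-k)[1::-1]))
# wrist + fixed cams
S=lambda x,y:(235+x/3.8-.37,205+y/3.8-.37)
D=lambda x,y:(195+x/4-.375,135+y/4-.375)
print(tri([(c,(321,204)),("scene",S(254,66)),("side",D(267,160))]),tri([(c,(320.5,104.4)),("scene",S(199,157)),("side",D(197,162))]))
E
```

```text
0.012 [0.6568 0.0536 0.171 ] [0.7169 0.0474 0.147 ] 0.06503457921143839  expected 0.06648308055437864
-0.1016650486605409
0.015 [0.6559 0.0537 0.168 ] [0.7169 0.0474 0.144 ] 0.06584243833673187  expected 0.06648308055437864
-0.1016770388373244
0.018 [0.6549 0.0538 0.165 ] [0.7168 0.0475 0.141 ] 0.06665181934902624  expected 0.06648308055437864
-0.10168869412214712
[0.6533 0.0545 0.1671] [0.7159 0.0483 0.14  ]
```

```bash
python3 -m handwheel '[{"jaw":0,"delta_pos":[0.001,-0.001,0.04],"turn":0},{"jaw":0,"delta_pos":[0.001,-0.001,0.06],"turn":0},{"jaw":0,"delta_pos":[0.001,-0.001,0.066],"turn":0},{"jaw":0,"delta_pos":[0.001,-0.001,0.07],"turn":0},{"jaw":0,"delta_pos":[0.001,-0.001,0.073],"turn":0},{"jaw":0,"delta_pos":[0.001,-0.001,0.076],"turn":0},{"jaw":0,"delta_pos":[0.001,-0.001,0.079],"turn":0},{"jaw":0,"delta_pos":[0.001,-0.001,0.081],"turn":0},{"jaw":0,"delta_pos":[0.001,-0.001,0.081],"turn":0}]'
cat > nd.py <<'E'
from h import *
import sys
def needle(name):
    camera("wrist");o=get_obs();c=calibration("wrist");im=camera("wrist")[:,:,::-1].copy();cv2.imwrite(f"pics/{name}.png",im)
    h=cv2.cvtColor(im,cv2.COLOR_BGR2HSV)
    red=cv2.inRange(h,(0,120,100),(8,255,255))|cv2.inRange(h,(172,120,100),(180,255,255))
    gr=cv2.inRange(h,(50,180,150),(70,255,255))
    for m in(red,gr): m[:,:230]=0;m[:,420:]=0
    w=cv2.inRange(h,(0,0,160),(180,70,255));w[:,:230]=0;w[:,420:]=0;w[230:]=0
    cs=max(cv2.findContours(w,0,2)[0],key=cv2.contourArea);e=cv2.fitEllipse(cv2.convexHull(cs));C=np.array(e[0])
    def ang(m):
        p=np.argwhere(m)[:,::-1]-C;p=p[np.hypot(*p.T)>15];p=p[np.hypot(*p.T)<e[1][1]/2];a=p.mean(0);return np.arctan2(a[0],-a[1]),len(p)
    a,n=ang(red);b,k=ang(gr);print(o["clock"],o["position"],"F",o["ft_force"].round(1),"C",C.round(1),"needle",1.2+(a-b),n,k,"zero",b)
needle(sys.argv[1])
E
python3 nd.py n1
```

```text
clock: 2.77
position: [0.6545, 0.0548, 0.1602]
ee_rot: [0.999, -0.053, 0.001, 0.0]
ft_force: [-0.6, -2.1, 4.3]
grip_width: 0.0
2.8167 [0.65449337 0.05480578 0.16015407] F [ 0.6 -3.2  3.7] C [322.6 108.2] needle -0.09512894384530268 215 628 zero 0.0004867373049995219
```

View pics/n1.png

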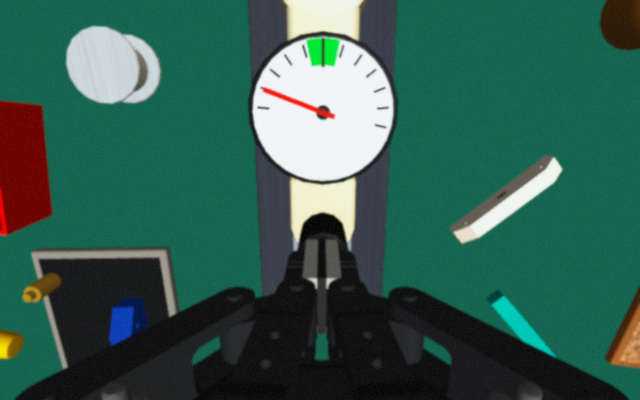

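```bash
sed -i 's/C=np.array(e\[0\])/C=np.array(e[0])+[0.4,4*e[1][1]\/146]/' nd.py; python3 -m handwheel '[{"jaw":0,"delta_pos":[0,0,0.002],"turn":0},{"jaw":0,"delta_pos":[0,0,0.004],"turn":0},{"jaw":0,"delta_pos":[0,0,0.004],"turn":0}]'; python3 nd.py n2
```

```text
clock: 3.12
position: [0.6545, 0.0551, 0.1556]
ee_rot: [0.999, -0.053, 0.001, 0.0]
ft_force: [0.9, -2.4, 4.3]
grip_width: 0.005
3.1667 [0.65443283 0.05513082 0.15556714] F [ 2.  -2.5  5. ] C [323.7 111.9] needle 1.0661121204949697 212 420 zero 0.028433631279154818
```

```bash
python3 -m handwheel '[{"jaw":0,"delta_pos":[0,0,0.0005],"turn":0},{"jaw":0,"delta_pos":[0,0,0.0005],"turn":0}]'; python3 nd.py n3; python3 - <<'E'
import cv2
im=cv2.imread("pics/n3.png");cv2.imwrite("pics/n3c.png",cv2.resize(im[20:220,220:420],None,fx=3,fy=3,interpolation=cv2.INTER_CUBIC))
E
```

```text
clock: 3.38
position: [0.6544, 0.0552, 0.1552]
ee_rot: [0.999, -0.053, 0.001, 0.0]
ft_force: [1.3, -2.5, 5.7]
grip_width: -0.003
3.4333 [0.65442481 0.05514697 0.15521112] F [ 1.7 -3.8  6.2] C [323.7 111.9] needle 1.2050629762425853 192 483 zero -0.007406662644272337
```

View pics/n3c.png

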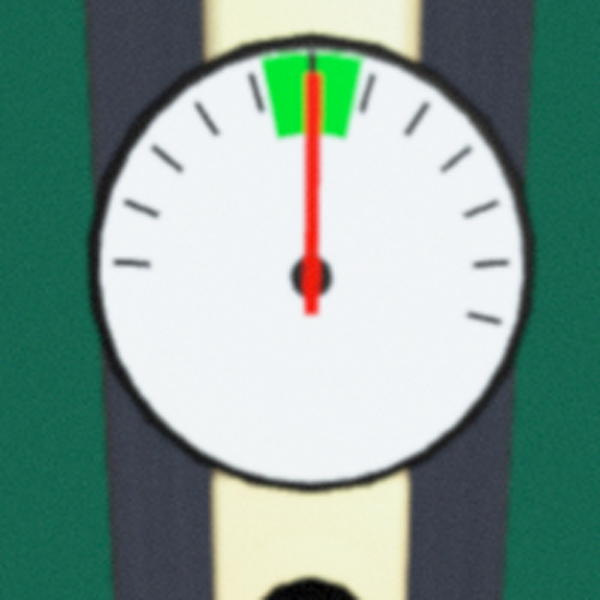

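```bash
python3 -m handwheel '[{"jaw":0,"delta_pos":[0,0,-0.03],"turn":0},{"jaw":0,"delta_pos":[0,0,-0.07],"turn":0},{"jaw":0,"delta_pos":[0,0,-0.09],"turn":0},{"jaw":0,"delta_pos":[0,0,-0.09],"turn":0},{"jaw":0,"delta_pos":[0,0,-0.09],"turn":0}]'; python3 nd.py n4; python3 - <<'E'
import cv2
im=cv2.imread("pics/n4.png");cv2.imwrite("pics/n4c.png",cv2.resize(im[20:320,170:470],None,fx=2,fy=2,interpolation=cv2.INTER_CUBIC))
E
```

```text
clock: 3.9
position: [0.654, 0.0565, 0.2454]
ee_rot: [0.999, -0.052, 0.001, -0.001]
ft_force: [0.5, 0.0, -0.2]
grip_width: -0.001
3.95 [0.65335069 0.05612084 0.24378902] F [-0.3 -0.1 -1.3] C [324.4 106. ] needle 1.2134375393682446 56 178 zero -0.009924437159635313
```

View pics/n4c.png

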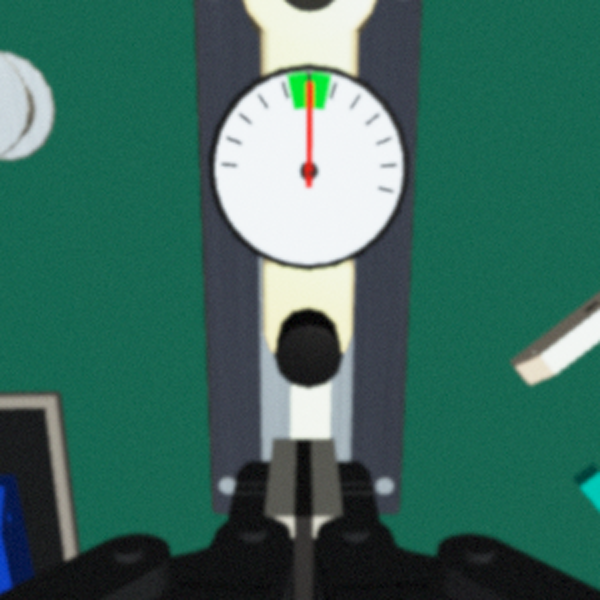

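The needle stays at 1.21 in the band after release. Next I turn half round, so the camera faces away from the head, and move over the front of the master.

```bash
python3 - <<'E'
from h import *
np.set_printoptions(precision=4,suppress=True)
c=calibration("wrist");print(onz(c,(324,198.5),.1552))
E
python3 -m handwheel '[{"jaw":45,"delta_pos":[-0.085,0,0],"turn":-0.4},{"jaw":45,"delta_pos":[-0.085,0,0],"turn":-0.4},{"jaw":45,"delta_pos":[-0.085,0,0],"turn":-0.4},{"jaw":45,"delta_pos":[-0.085,0,0],"turn":-0.4},{"jaw":45,"delta_pos":[-0.085,0,0],"turn":-0.4},{"jaw":45,"delta_pos":[-0.085,0,0],"turn":-0.4},{"jaw":45,"delta_pos":[-0.085,0,0],"turn":-0.4},{"jaw":45,"delta_pos":[-0.085,0,0],"turn":-0.4},{"jaw":45,"delta_pos":[-0.085,0,0],"turn":-0.4},{"jaw":45,"delta_pos":[-0.085,0,0],"turn":-0.4}]'
python3 - <<'E'
from h import *
o,T=tool();print(o["position"],o["joint_pos"],np.arctan2(T[1,0],T[0,0]))
E
```

```text
[0.6552 0.0546 0.1552]
clock: 4.83
position: [0.5683, 0.0645, 0.2426]
ee_rot: [0.839, 0.544, -0.001, -0.001]
ft_force: [0.6, 0.6, -0.0]
grip_width: 0.528
[0.5683047  0.06450806 0.24261061] [ 0.38889379  0.28417755 -0.69958495  1.55746978  0.18445713  1.3699696
 -0.74771957] 1.1513009647786587
```

```bash
python3 -m handwheel '[{"jaw":45,"delta_pos":[0,0,0],"turn":-0.4},{"jaw":45,"delta_pos":[0,0,0],"turn":-0.4},{"jaw":45,"delta_pos":[0,0,0],"turn":-0.4},{"jaw":45,"delta_pos":[0,0,0],"turn":-0.4},{"jaw":45,"delta_pos":[0,0,0],"turn":-0.4},{"jaw":45,"delta_pos":[0,0,0],"turn":-0.4},{"jaw":45,"delta_pos":[0,0,0],"turn":-0.4},{"jaw":45,"delta_pos":[0,0,0],"turn":-0.4},{"jaw":45,"delta_pos":[0,0,0],"turn":-0.4},{"jaw":45,"delta_pos":[0,0,0],"turn":-0.4}]'
python3 -m handwheel '[{"jaw":45,"delta_pos":[0,0,0],"turn":-0.2},{"jaw":45,"delta_pos":[0,0,0],"turn":-0.2},{"jaw":45,"delta_pos":[0,0,0],"turn":-0.2},{"jaw":45,"delta_pos":[0,0,0],"turn":-0.2},{"jaw":45,"delta_pos":[0,0,0],"turn":-0.2},{"jaw":45,"delta_pos":[0,0,0],"turn":-0.2}]'
python3 - <<'E'
from h import *
camera("side")
o,T=tool();c=calibration("wrist");im=camera("wrist");cv2.imwrite("pics/w5.png",im[:,:,::-1]);cv2.imwrite("pics/s5.png",camera("side")[:,:,::-1])
print(o["clock"],o["position"],o["joint_pos"],np.arctan2(T[1,0],T[0,0]))
E
```

```text
clock: 5.67
position: [0.5683, 0.0645, 0.2427]
ee_rot: [0.362, 0.932, -0.0, -0.001]
ft_force: [0.8, -0.0, -0.3]
grip_width: 0.525
clock: 6.17
position: [0.5684, 0.0644, 0.2427]
ee_rot: [0.056, 0.998, 0.0, -0.001]
ft_force: [1.2, 0.3, 0.8]
grip_width: 0.528
6.2167 [0.56845628 0.06443232 0.2428969 ] [ 0.59660173  0.36063579 -0.98398007  1.54747008  0.30168089  1.39807708
  1.04079207] 3.021895008425945
```

View pics/w5.png

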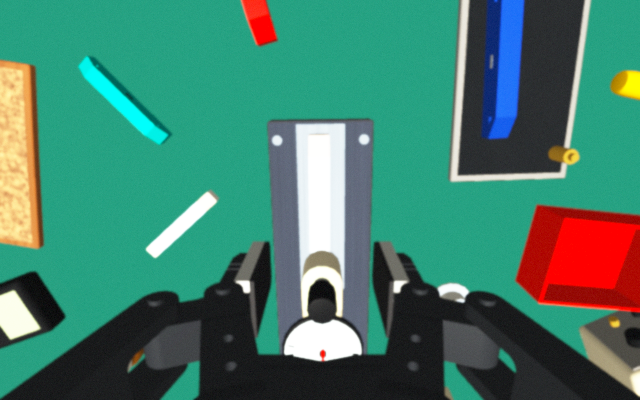

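View pics/s5.png

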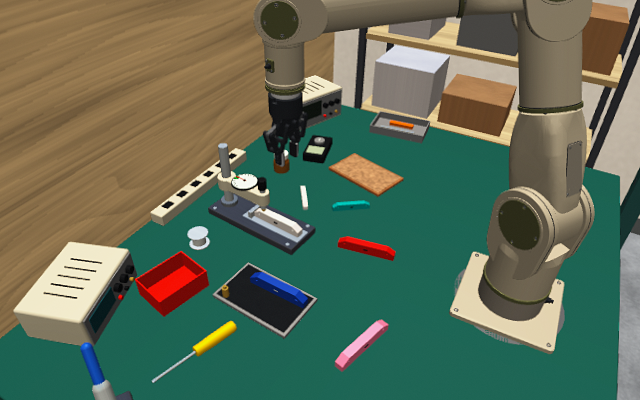

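```bash
python3 - <<'E'
from h import *
np.set_printoptions(precision=4,suppress=True)
c=calibration("wrist");im=cv2.imread("pics/w5.png")
sub=im[115:300,255:385];cv2.imwrite("pics/w5c.png",cv2.resize(sub,None,fx=3.2,fy=3.2,interpolation=cv2.INTER_CUBIC))
sub=im[0:190,440:600];cv2.imwrite("pics/w5d.png",cv2.resize(sub,None,fx=3.1,fy=3.1,interpolation=cv2.INTER_CUBIC))
o,T=tool();a=-.104;ax=np.array([np.cos(a),np.sin(a)]);
for r in (160,180,200,220,240):
    row=cv2.GaussianBlur(im,(3,3),0)[r,:,2].astype(int); w=np.where(row[290:350]>225)[0]+290
    P=[onz(c,(x,r),.05)[:2] for x in (w[0]-.5,w[-1]+.5)];m=(P[0]+P[1])/2; print(r,w[0],w[-1],m,np.linalg.norm(P[0]-P[1]))
print("front end",onz(c,(318.5,134),.038)[:2])
print("base corners",[onz(c,p,.022)[:2] for p in [(268.5,121),(372.5,119.5)]])
E
```

```text
160 299 342 [0.558  0.0658] 0.04273823676575202
180 299 342 [0.5777 0.0633] 0.043413095053505914
200 300 342 [0.5982 0.0613] 0.04311483175822581
220 301 342 [0.6194 0.0592] 0.04281466159725875
240 301 342 [0.6412 0.0565] 0.043549307808171914
front end [0.5341 0.0667]
base corners [array([0.5163, 0.0174]), array([0.5278, 0.123 ])]
```

View pics/w5c.png

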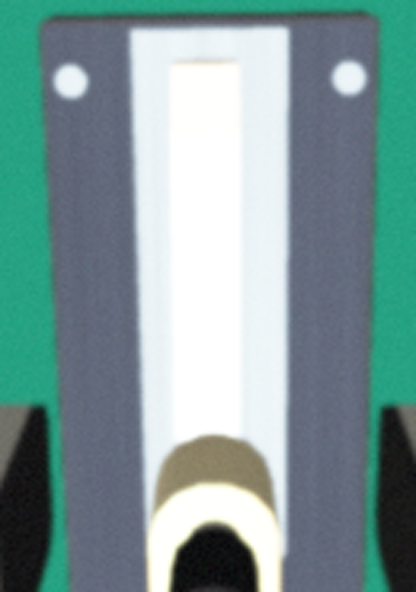

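View pics/w5d.png

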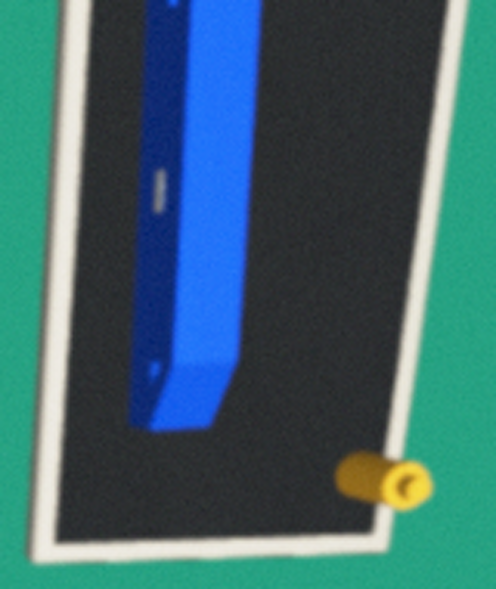

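```bash
python3 -m handwheel '[{"jaw":45,"delta_pos":[0,-0.001,0.04],"turn":-0.005},{"jaw":45,"delta_pos":[0,-0.001,0.08],"turn":-0.005},{"jaw":45,"delta_pos":[0,-0.001,0.12],"turn":-0.005},{"jaw":45,"delta_pos":[0,-0.001,0.155],"turn":-0.005},{"jaw":45,"delta_pos":[0,-0.001,0.185],"turn":-0.005},{"jaw":45,"delta_pos":[0,-0.001,0.205],"turn":-0.005},{"jaw":45,"delta_pos":[0,-0.001,0.213],"turn":-0.005},{"jaw":45,"delta_pos":[0,-0.001,0.2165],"turn":-0.005},{"jaw":45,"delta_pos":[0,-0.001,0.2165],"turn":-0.005},{"jaw":45,"delta_pos":[0,-0.001,0.2165],"turn":-0.005}]'
python3 - <<'E'
from h import *
im=camera("wrist");o,T=tool();cv2.imwrite("pics/w6.png",im[:,:,::-1]);cv2.imwrite("pics/s6.png",camera("side")[130:260,180:340,::-1].repeat(4,0).repeat(4,1))
print(o["clock"],o["position"],o["joint_pos"],np.arctan2(T[1,0],T[0,0]),o["ft_force"])
E
```

```text
clock: 7.15
position: [0.5698, 0.0638, 0.029]
ee_rot: [0.052, 0.999, 0.0, 0.001]
ft_force: [0.0, 0.4, 0.8]
grip_width: 0.527
7.2 [0.56992435 0.06370316 0.0291339 ] [ 0.49774119  0.57929711 -0.86265251  1.76840689  0.50725061  1.02966478
  0.91331766] 3.038085882338318 [ 0.85085916 -0.2543279   0.5541414 ]
```

View pics/w6.png

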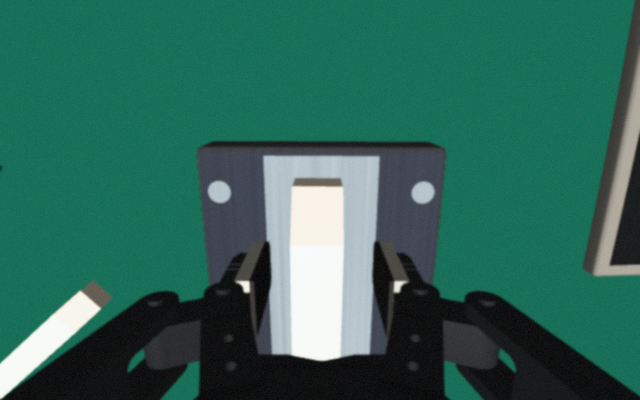

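View pics/s6.png

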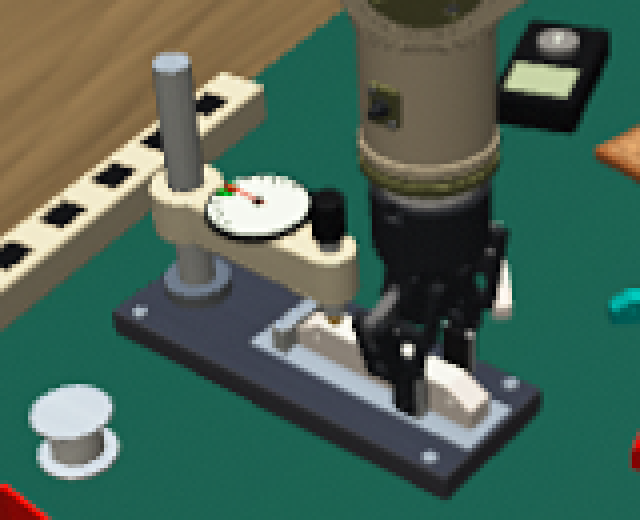

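```bash
python3 -m handwheel '[{"jaw":15,"delta_pos":[0,0,0],"turn":0},{"jaw":15,"delta_pos":[0,0,0],"turn":0},{"jaw":15,"delta_pos":[0,0,0],"turn":0},{"jaw":15,"delta_pos":[0,0,0],"turn":0},{"jaw":15,"delta_pos":[0,0,0],"turn":0},{"jaw":15,"delta_pos":[0,0,0],"turn":0}]' 90
python3 - <<'E'
from h import *
o,T=tool()
print(o["clock"],o["position"],np.arctan2(T[1,0],T[0,0]),o["ft_force"],o["grip_width"]*85.4)
E
```

```text
clock: 7.75
position: [0.5696, 0.0632, 0.0287]
ee_rot: [0.052, 0.999, -0.0, 0.001]
ft_force: [-1.1, -1.4, 7.5]
grip_width: 0.213
7.75 [0.56962729 0.06322509 0.02873341] 3.0381380387060175 [-1.10156779 -1.40030536  7.50486843] 18.20375354944713
```

```bash
python3 -m handwheel '[{"jaw":15,"delta_pos":[0.006,0,-0.0005],"turn":0},{"jaw":15,"delta_pos":[0.014,0,-0.0005],"turn":0},{"jaw":15,"delta_pos":[0.024,0,-0.0005],"turn":0},{"jaw":15,"delta_pos":[0.034,0,-0.0005],"turn":0},{"jaw":15,"delta_pos":[0.044,0,-0.0005],"turn":0},{"jaw":15,"delta_pos":[0.054,0,-0.0005],"turn":0},{"jaw":15,"delta_pos":[0.066,0,-0.0005],"turn":0},{"jaw":15,"delta_pos":[0.08,0,-0.0005],"turn":0},{"jaw":15,"delta_pos":[0.08,0,-0.0005],"turn":0}]'
python3 - <<'E'
from h import *
o,T=tool();im=camera("side");cv2.imwrite("pics/s7.png",im[130:260,180:340,::-1].repeat(4,0).repeat(4,1))
print(o["clock"],o["position"],np.arctan2(T[1,0],T[0,0]),o["ft_force"],o["grip_width"]*85.4,o["joint_pos"])
E
```

```text
clock: 8.5
position: [0.4866, 0.0722, 0.0283]
ee_rot: [0.051, 0.999, -0.001, -0.001]
ft_force: [-8.8, 1.4, 16.9]
grip_width: 0.212
8.5 [0.48663766 0.07217045 0.02833606] 3.040134425953856 [-8.75738564  1.36594215 16.90509422] 18.10206977701222 [ 0.58101317  0.43381459 -0.93876227  1.97244959  0.43114049  0.94991193
  0.8964334 ]
```

View pics/s7.png

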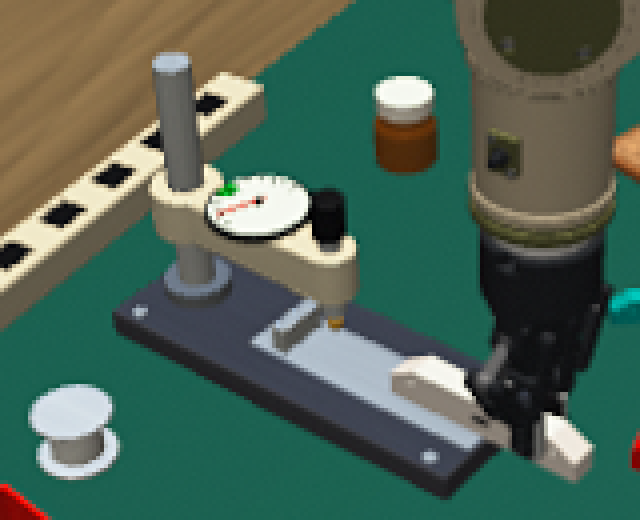

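```bash
python3 -m handwheel '[{"jaw":15,"delta_pos":[0,0,-0.02],"turn":0},{"jaw":15,"delta_pos":[0,0,-0.05],"turn":0},{"jaw":15,"delta_pos":[0,-0.02,-0.075],"turn":0},{"jaw":15,"delta_pos":[0,-0.055,-0.075],"turn":0.01},{"jaw":15,"delta_pos":[0,-0.09,-0.075],"turn":0.02},{"jaw":15,"delta_pos":[-0.01,-0.125,-0.075],"turn":0.03},{"jaw":15,"delta_pos":[-0.01,-0.16,-0.075],"turn":0.04},{"jaw":15,"delta_pos":[-0.02,-0.195,-0.075],"turn":0.05},{"jaw":15,"delta_pos":[-0.024,-0.23,-0.075],"turn":0.06},{"jaw":15,"delta_pos":[-0.024,-0.265,-0.075],"turn":0.06}]'
python3 - <<'E'
from h import *
o,T=tool()
print(o["clock"],o["position"],np.arctan2(T[1,0],T[0,0]),o["ft_force"],o["grip_width"]*85.4,o["joint_pos"])
print("rem",T.T@(np.array([.4727,-.297,.10])-o["position"]))
E
```

```text
clock: 9.38
position: [0.4846, -0.1953, 0.1022]
ee_rot: [0.146, 0.989, 0.0, -0.001]
ft_force: [1.0, 0.4, -3.4]
grip_width: 0.214
9.3833 [ 0.48456901 -0.19530194  0.10220671] 2.848529027173485 [ 1.03322361  0.43724426 -3.42991884] 18.304786040229807 [ 1.03786855  0.34434501 -0.85514651  1.84446511  0.2914558   1.08641138
  1.35110313]
rem [-0.01802141 -0.10079142  0.00213425]
```

```bash
python3 -m handwheel '[{"jaw":15,"delta_pos":[-0.006,-0.035,0],"turn":0},{"jaw":15,"delta_pos":[-0.012,-0.07,0],"turn":0},{"jaw":15,"delta_pos":[-0.016,-0.09,0],"turn":0},{"jaw":15,"delta_pos":[-0.018,-0.1,0],"turn":0},{"jaw":15,"delta_pos":[-0.018,-0.1,0],"turn":0},{"jaw":15,"delta_pos":[-0.018,-0.1,0],"turn":0}]'
python3 - <<'E'
from h import *
im=camera("wrist");cv2.imwrite("pics/w8.png",im[:,:,::-1])
im=camera("side");o,T=tool();cv2.imwrite("pics/s8.png",im[90:230,280:440,::-1].repeat(4,0).repeat(4,1))
print(o["clock"],o["position"],np.arctan2(T[1,0],T[0,0]),o["ft_force"],o["grip_width"]*85.4,o["joint_pos"])
E
```

```text
clock: 9.88
position: [0.4739, -0.2938, 0.1024]
ee_rot: [0.145, 0.989, 0.001, -0.001]
ft_force: [-0.3, 0.3, -3.0]
grip_width: 0.217
9.9833 [ 0.47474147 -0.29290108  0.10288549] 2.8530188910059984 [ 0.90550502  1.52065956 -3.28055052] 18.06657573529425 [ 1.13414312  0.40945898 -0.79795064  1.7568832   0.32244282  1.11278405
  1.51459304]
```

View pics/w8.png

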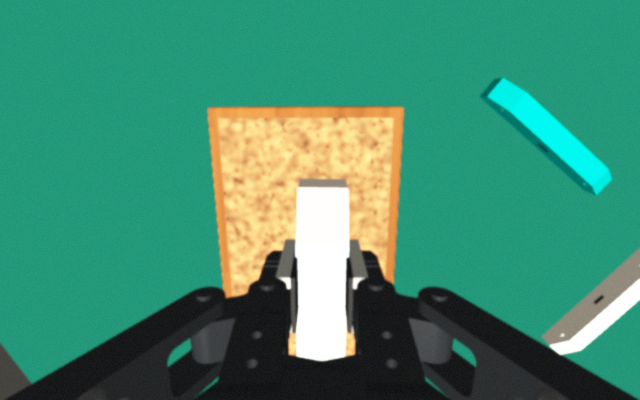

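View pics/s8.png

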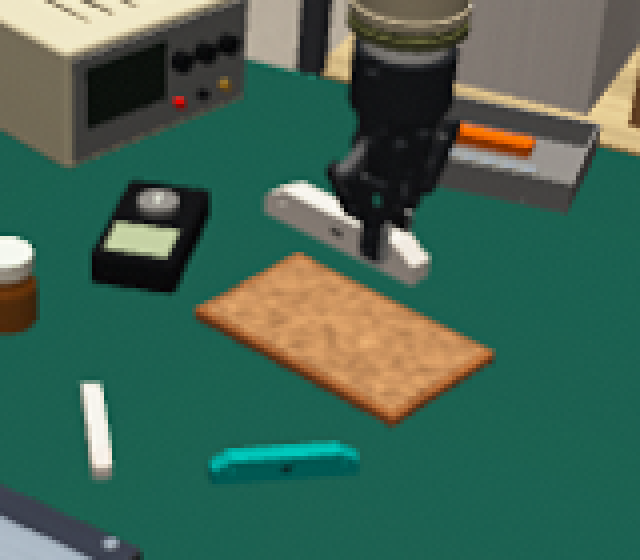

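```bash
python3 - <<'E'
from h import *
o,T=tool()
P=[onz("wrist",p,.01) for p in [(208,107),(404,107)]];print(P,np.linalg.norm(P[0]-P[1]))
m=(P[0]+P[1])/2;print("front mid in tool",T.T@(m-o["position"]))
d=P[1]-P[0];print("edge dir tool",T.T@d)
print("bar end in tool", T.T@(onz("wrist",(323,182),o["position"][2]-.006+.016)-o["position"]))
E
```

```text
[array([ 0.39286934, -0.34522756,  0.01      ]), array([ 0.4295321 , -0.22214961,  0.01      ])] 0.1284225088498325
front mid in tool [ 0.0634568  -0.00933577  0.09293056]
edge dir tool [-1.20619206e-04  1.28422399e-01  1.16762145e-04]
bar end in tool [ 0.03767386  0.0012934  -0.00996707]
```

```bash
python3 -m handwheel '[{"jaw":15,"delta_pos":[-0.002,-0.009,0.03],"turn":0},{"jaw":15,"delta_pos":[-0.002,-0.009,0.055],"turn":0},{"jaw":15,"delta_pos":[-0.002,-0.009,0.07],"turn":0},{"jaw":15,"delta_pos":[-0.002,-0.009,0.078],"turn":0},{"jaw":15,"delta_pos":[-0.002,-0.009,0.082],"turn":0},{"jaw":15,"delta_pos":[-0.002,-0.009,0.084],"turn":0},{"jaw":15,"delta_pos":[-0.002,-0.009,0.084],"turn":0},{"jaw":15,"delta_pos":[-0.002,-0.009,0.084],"turn":0}]'
```

```text
clock: 10.65
position: [0.4746, -0.3046, 0.0202]
ee_rot: [0.145, 0.989, -0.0, 0.001]
ft_force: [0.3, -0.1, -3.2]
grip_width: 0.211
```

```bash
python3 -m handwheel '[{"jaw":15,"delta_pos":[0,0,0.002],"turn":0},{"jaw":15,"delta_pos":[0,0,0.003],"turn":0},{"jaw":15,"delta_pos":[0,0,0.003],"turn":0}]'; python3 -m handwheel '[{"jaw":15,"delta_pos":[0,0,0.001],"turn":0},{"jaw":15,"delta_pos":[0,0,0.001],"turn":0},{"jaw":15,"delta_pos":[0,0,0.001],"turn":0}]'
```

```text
clock: 10.9
position: [0.4743, -0.3048, 0.0167]
ee_rot: [0.145, 0.989, -0.0, 0.0]
ft_force: [-1.2, 0.8, 2.9]
grip_width: 0.214
clock: 11.15
position: [0.4743, -0.3048, 0.0167]
ee_rot: [0.145, 0.989, -0.001, 0.0]
ft_force: [-6.9, 2.4, 15.1]
grip_width: 0.208
```

Contact is made at the expected height (.0167). I'll release slightly and lift.

```bash
python3 -m handwheel '[{"jaw":45,"delta_pos":[0,0,-0.001],"turn":0},{"jaw":45,"delta_pos":[0,0,-0.001],"turn":0},{"jaw":45,"delta_pos":[0,0,-0.001],"turn":0},{"jaw":45,"delta_pos":[0,0,-0.001],"turn":0},{"jaw":45,"delta_pos":[0,0,-0.001],"turn":0},{"jaw":45,"delta_pos":[0,0,-0.03],"turn":0},{"jaw":45,"delta_pos":[0,0,-0.07],"turn":0},{"jaw":45,"delta_pos":[0,0,-0.11],"turn":0},{"jaw":45,"delta_pos":[0,0,-0.15],"turn":0}]'
python3 - <<'E'
from h import *
im=camera("wrist");cv2.imwrite("pics/w9.png",im[:,:,::-1])
im=camera("side");cv2.imwrite("pics/s9.png",im[:,:,::-1]);o,T=tool()
print(o["clock"],o["position"],np.arctan2(T[1,0],T[0,0]),o["ft_force"],o["grip_width"]*85.4,o["joint_pos"])
E
```

```text
clock: 11.9
position: [0.4737, -0.304, 0.1667]
ee_rot: [0.145, 0.989, 0.0, -0.0]
ft_force: [1.0, -0.8, 0.6]
grip_width: 0.529
12.0 [ 0.47705086 -0.30563661  0.17172692] 2.8506446845763005 [ 0.39127638 -1.40812811 -0.25501222] 44.838513661191634 [ 1.17216737  0.34679302 -0.82265186  1.67229681  0.2701348   1.23022879
  1.57022535]
```

View pics/w9.png

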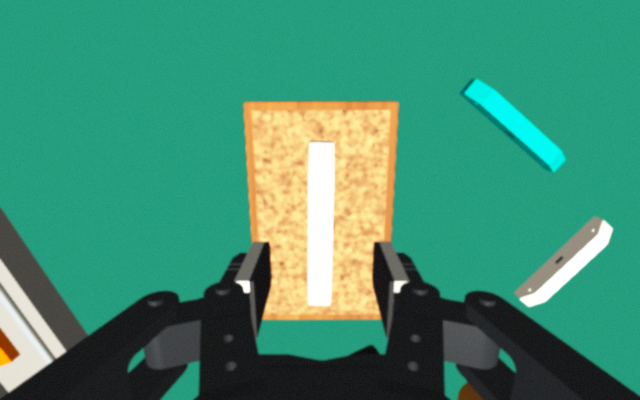

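View pics/s9.png

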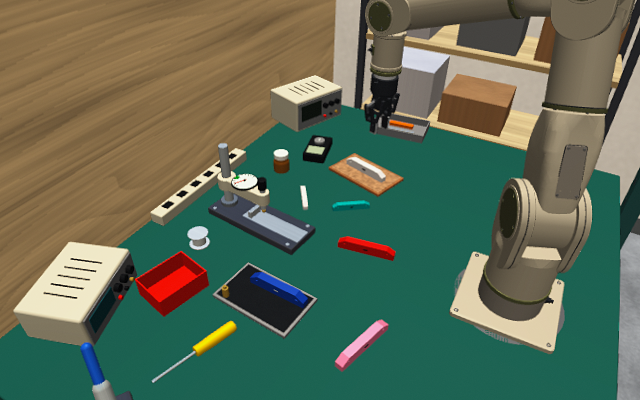

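```bash
python3 -m handwheel '[{"jaw":45,"delta_pos":[0.1,0.28,-0.03],"turn":-0.03},{"jaw":45,"delta_pos":[0.1,0.28,-0.03],"turn":-0.03},{"jaw":45,"delta_pos":[0.1,0.28,-0.03],"turn":-0.03},{"jaw":45,"delta_pos":[0.1,0.28,-0.03],"turn":-0.03},{"jaw":45,"delta_pos":[0.192,0.532,-0.03],"turn":-0.071},{"jaw":45,"delta_pos":[0.192,0.532,-0.03],"turn":-0.071},{"jaw":45,"delta_pos":[0.192,0.532,-0.03],"turn":-0.071},{"jaw":45,"delta_pos":[0.192,0.532,-0.03],"turn":-0.071},{"jaw":45,"delta_pos":[0.192,0.532,-0.03],"turn":-0.071},{"jaw":45,"delta_pos":[0.192,0.532,-0.03],"turn":-0.071}]'
python3 - <<'E'
from h import *
o,T=tool()
print(o["clock"],o["position"],np.arctan2(T[1,0],T[0,0]),o["joint_pos"])
print("rem",T.T@(np.array([.4455,.2595,.2])-o["position"]))
E
```

```text
clock: 12.83
position: [0.4506, 0.1122, 0.1902]
ee_rot: [0.034, 0.999, -0.001, 0.001]
ft_force: [1.5, -0.1, -0.9]
grip_width: 0.529
12.8333 [0.45062028 0.11219744 0.19024632] 3.072953782076334 [ 0.80654859  0.11963293 -1.18996539  1.87753232  0.11993607  1.22133279
  1.08002654]
rem [ 0.01520053  0.14659176 -0.00995959]
```

```bash
python3 -m handwheel '[{"jaw":45,"delta_pos":[0.008,0.035,0],"turn":0},{"jaw":45,"delta_pos":[0.015,0.07,0],"turn":0},{"jaw":45,"delta_pos":[0.015,0.07,0],"turn":0}]'
python3 - <<'E'
from h import *
o,T=tool()
print(o["clock"],o["position"],np.arctan2(T[1,0],T[0,0]),o["joint_pos"])
E
```

```text
clock: 13.08
position: [0.4386, 0.189, 0.1905]
ee_rot: [0.029, 1.0, 0.001, 0.0]
ft_force: [-1.0, 0.7, -0.7]
grip_width: 0.526
13.0833 [0.43860043 0.18897095 0.19052748] 3.0829062408408046 [ 0.64590205  0.18787137 -1.22708775  1.84739157  0.1852833   1.23355782
  0.87502296]
```

```bash
python3 -m handwheel '[{"jaw":45,"delta_pos":[0,0.035,0],"turn":0},{"jaw":45,"delta_pos":[-0.002,0.07,0],"turn":0},{"jaw":45,"delta_pos":[-0.002,0.07,0],"turn":0},{"jaw":45,"delta_pos":[-0.002,0.07,0],"turn":0}]'
python3 - <<'E'
from h import *
camera("wrist");o,T=tool();c=calibration("wrist");im=camera("wrist")[:,:,::-1].copy();cv2.imwrite("pics/w10.png",im)
print(o["clock"],o["position"],np.arctan2(T[1,0],T[0,0]),o["joint_pos"])
h=cv2.cvtColor(im,cv2.COLOR_BGR2HSV);m=cv2.inRange(h,(100,120,150),(130,255,255));
k=max(cv2.findContours(m,0,1)[0],key=cv2.contourArea);q=cv2.approxPolyDP(k,2,True)[:,0];print(q.tolist())
for p in q: print(p,T.T@(onz(c,p.astype(float),.04)-o["position"]))
E
```

```text
clock: 13.42
position: [0.4464, 0.2541, 0.1897]
ee_rot: [0.031, 1.0, 0.001, -0.001]
ft_force: [-0.3, -0.2, -0.9]
grip_width: 0.527
13.4667 [0.4471401  0.25196162 0.18964595] 3.076016270152202 [ 0.43188827  0.31709743 -1.19107141  1.76375235  0.30688125  1.27119112
  0.670528  ]
[[313, 135], [310, 167], [314, 287], [317, 290], [335, 289], [334, 136]]
[313 135] [ 0.03910376 -0.00609696  0.14968954]
[310 167] [ 0.01216496 -0.00882344  0.14965778]
[314 287] [-0.10235176 -0.00612675  0.1495265 ]
[317 290] [-0.10554035 -0.00331787  0.14952356]
[335 289] [-0.10449498  0.01364559  0.14952917]
[334 136] [0.03827552 0.01131572 0.14969311]
```

View pics/w10.png

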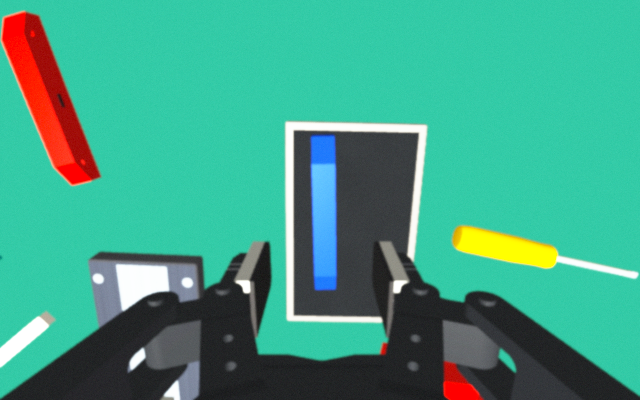

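```bash
python3 - <<'E'
from h import *
o,T=tool();c=calibration("wrist");im=cv2.imread("pics/w10.png")
h=cv2.cvtColor(im,cv2.COLOR_BGR2HSV);m=cv2.inRange(h,(95,100,120),(130,255,255))
print(o["position"])
for r in (170,190,210,230,250,270):
    w=np.where(m[r,280:360])[0]+280;p=T.T@(onz(c,((w[0]+w[-1])/2,r),.04)-o["position"]);q=[T.T@(onz(c,(x,r),.04)-o["position"]) for x in(w[0]-.5,w[-1]+.5)];print(r,w[0],w[-1],p.round(4),"w",(q[1]-q[0])[1].round(4))
for p,z in (((323,135),.026),((325,290.5),.026)): print(T.T@(onz(c,p,z)-o["position"]))
E
```

```text
[0.44766661 0.25070984 0.1897245 ]
170 310 336 [0.0096 0.0022 0.1497] w 0.023
190 311 336 [-0.0081  0.0026  0.1497] w 0.0225
210 311 336 [-0.0262  0.0026  0.1497] w 0.0229
230 312 336 [-0.045   0.0031  0.1497] w 0.0224
250 312 336 [-0.0645  0.0032  0.1497] w 0.0227
270 313 336 [-0.0847  0.0037  0.1497] w 0.0222
[0.03765241 0.00220766 0.1637464 ]
[-0.11455748  0.00434768  0.16365345]
```

```bash
python3 -m handwheel '[{"jaw":45,"delta_pos":[0,0.003,0.035],"turn":-0.005},{"jaw":45,"delta_pos":[0,0.003,0.07],"turn":-0.005},{"jaw":45,"delta_pos":[0,0.003,0.105],"turn":-0.005},{"jaw":45,"delta_pos":[0,0.003,0.135],"turn":-0.005},{"jaw":45,"delta_pos":[0,0.003,0.158],"turn":-0.005},{"jaw":45,"delta_pos":[0,0.003,0.168],"turn":-0.005},{"jaw":45,"delta_pos":[0,0.003,0.173],"turn":-0.005},{"jaw":45,"delta_pos":[0,0.003,0.173],"turn":-0.005},{"jaw":45,"delta_pos":[0,0.003,0.173],"turn":-0.005}]'
python3 - <<'E'
from h import *
im=camera("wrist");cv2.imwrite("pics/w11.png",im[:,:,::-1]);o,T=tool()
print(o["clock"],o["position"],np.arctan2(T[1,0],T[0,0]),o["ft_force"])
E
```

```text
clock: 14.27
position: [0.4489, 0.254, 0.0184]
ee_rot: [0.027, 1.0, 0.0, 0.001]
ft_force: [0.6, -0.1, 0.3]
grip_width: 0.53
14.3167 [0.44898468 0.25425646 0.01856508] 3.0884382680088374 [ 0.62648106 -0.51613871  0.17843431]
```

View pics/w11.png

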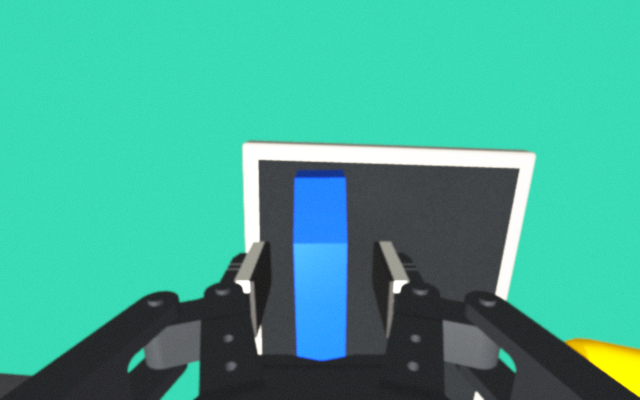

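```bash
python3 -m handwheel '[{"jaw":15,"delta_pos":[0,0,0],"turn":0},{"jaw":15,"delta_pos":[0,0,0],"turn":0},{"jaw":15,"delta_pos":[0,0,0],"turn":0},{"jaw":15,"delta_pos":[0,0,0],"turn":0},{"jaw":15,"delta_pos":[0,0,0],"turn":0},{"jaw":15,"delta_pos":[0,0,0],"turn":0}]' 100
python3 -m handwheel '[{"jaw":15,"delta_pos":[0,0,-0.01],"turn":0},{"jaw":15,"delta_pos":[0,0,-0.03],"turn":0},{"jaw":15,"delta_pos":[0,0,-0.05],"turn":0},{"jaw":15,"delta_pos":[0,0,-0.065],"turn":0},{"jaw":15,"delta_pos":[0,0,-0.065],"turn":0},{"jaw":15,"delta_pos":[0,0,-0.065],"turn":0}]'
python3 - <<'E'
from h import *
im=camera("side");o,T=tool();cv2.imwrite("pics/s12.png",im[180:340,190:350,::-1].repeat(3,0).repeat(3,1))
cv2.imwrite("pics/w12.png",camera("wrist")[:,:,::-1])
print(o["clock"],o["position"],np.arctan2(T[1,0],T[0,0]),o["ft_force"],o["grip_width"]*85.4,o["joint_pos"])
E
```

```text
clock: 14.82
position: [0.4487, 0.2543, 0.0184]
ee_rot: [0.026, 1.0, -0.0, 0.001]
ft_force: [-2.0, -2.5, 10.6]
grip_width: 0.216
clock: 15.32
position: [0.4485, 0.254, 0.0827]
ee_rot: [0.026, 1.0, -0.0, 0.001]
ft_force: [0.2, -0.1, -2.8]
grip_width: 0.212
15.3667 [0.44792159 0.25362932 0.08180214] 3.088741212701403 [-0.84689834 -0.30664243 -2.61477046] 17.721081908104765 [ 0.3210896   0.45589472 -1.0925739   1.87594599  0.45726914  1.08986422
  0.56786079]
```

View pics/s12.png

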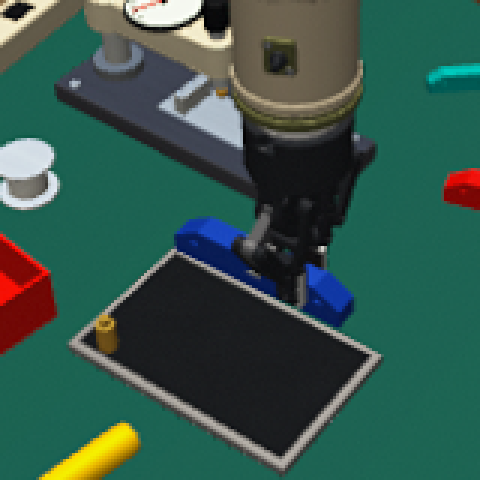

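View pics/w12.png

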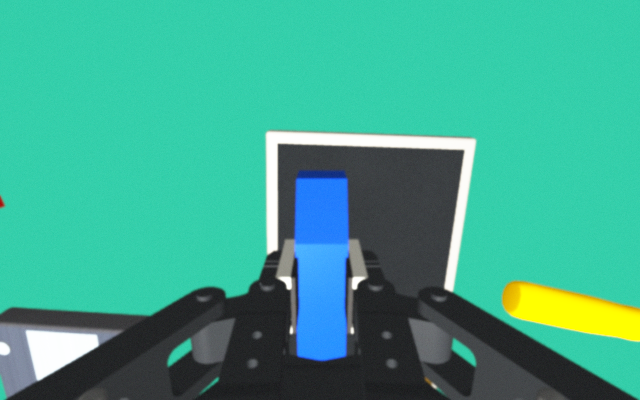

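```bash
python3 -m handwheel '[{"jaw":15,"delta_pos":[0,-0.03,0],"turn":0},{"jaw":15,"delta_pos":[-0.01,-0.065,0],"turn":0.005},{"jaw":15,"delta_pos":[-0.02,-0.1,0],"turn":0.01},{"jaw":15,"delta_pos":[-0.035,-0.135,0],"turn":0.016},{"jaw":15,"delta_pos":[-0.045,-0.16,0],"turn":0.016},{"jaw":15,"delta_pos":[-0.052,-0.178,0],"turn":0.016},{"jaw":15,"delta_pos":[-0.052,-0.178,0],"turn":0.016},{"jaw":15,"delta_pos":[-0.052,-0.178,0],"turn":0.016}]'
python3 - <<'E'
from h import *
camera("side");camera("side");im=camera("wrist");o,T=tool();c=calibration("wrist");cv2.imwrite("pics/w13.png",im[:,:,::-1])
im=camera("side");cv2.imwrite("pics/s13.png",im[130:280,180:380,::-1].repeat(4,0).repeat(4,1))
print(o["clock"],o["position"],np.arctan2(T[1,0],T[0,0]),o["ft_force"],o["grip_width"]*85.4,o["joint_pos"])
E
```

```text
clock: 16.08
position: [0.4901, 0.0725, 0.0811]
ee_rot: [0.053, 0.999, 0.0, -0.001]
ft_force: [0.0, 0.0, -2.4]
grip_width: 0.213
16.2333 [0.48986507 0.07489598 0.08175313] 3.0408362808528975 [-0.09035458 -0.06005394 -1.74192308] 17.75327551453106 [ 0.70211143  0.39675096 -1.08403591  1.92302845  0.40111539  1.06160603
  0.91821083]
```

View pics/w13.png

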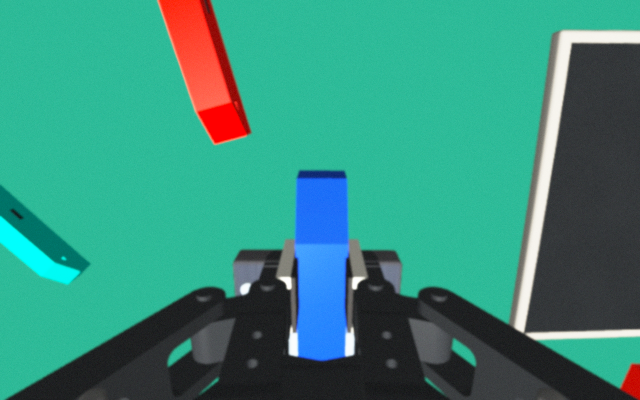

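View pics/s13.png

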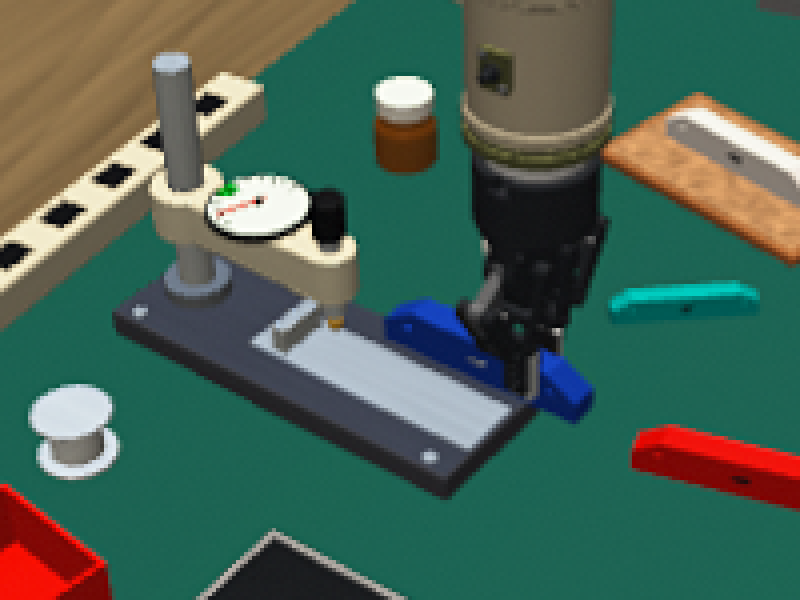

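```bash
python3 - <<'E'
from h import *
o,T=tool()
P=[T.T@(onz("wrist",p,.022)-o["position"]) for p in [(234.5,252.5),(400.5,251.5)]];print(P,"mid",(P[0]+P[1])/2)
print("bar front end",T.T@(onz("wrist",(322,172.5),o["position"][2]-.0084+.016)-o["position"]))
print(o["position"])
im=cv2.imread("pics/w13.png");cv2.imwrite("pics/w13c.png",cv2.resize(im[220:300,210:430],None,fx=3.5,fy=3.5,interpolation=cv2.INTER_CUBIC))
E
```

```text
[array([-0.02502116, -0.05418873,  0.05986062]), array([-0.02439329,  0.05070922,  0.05989073])] mid [-0.02470722 -0.00173975  0.05987568]
bar front end [ 0.04081196  0.0009307  -0.00757845]
[0.48998694 0.07492803 0.08188905]
```

View pics/w13c.png

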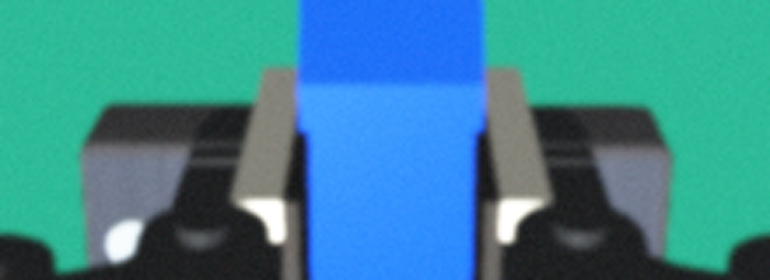

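```bash
python3 -m handwheel '[{"jaw":15,"delta_pos":[0,-0.0025,0.02],"turn":0},{"jaw":15,"delta_pos":[0,-0.0025,0.036],"turn":0},{"jaw":15,"delta_pos":[0,-0.0025,0.044],"turn":0},{"jaw":15,"delta_pos":[0,-0.0025,0.047],"turn":0},{"jaw":15,"delta_pos":[0,-0.0025,0.049],"turn":0},{"jaw":15,"delta_pos":[0,-0.0025,0.049],"turn":0},{"jaw":15,"delta_pos":[0,-0.0025,0.049],"turn":0}]'
python3 -m handwheel '[{"jaw":15,"delta_pos":[0,0,0.001],"turn":0},{"jaw":15,"delta_pos":[0,0,0.001],"turn":0}]'
python3 - <<'E'
from h import *
o,T=tool()
print(o["clock"],o["position"],np.arctan2(T[1,0],T[0,0]),o["ft_force"],o["grip_width"]*85.4)
E
```

```text
clock: 16.87
position: [0.4907, 0.0715, 0.0338]
ee_rot: [0.051, 0.999, 0.0, 0.0]
ft_force: [0.2, 1.0, -2.3]
grip_width: 0.213
clock: 17.03
position: [0.4906, 0.0711, 0.0325]
ee_rot: [0.051, 0.999, -0.0, 0.0]
ft_force: [1.0, -0.4, -2.4]
grip_width: 0.21
17.0333 [0.49059578 0.07110167 0.03250095] 3.038771577160346 [ 0.99296824 -0.35153499 -2.41570084] 17.94851684324972
```

```bash
python3 -m handwheel '[{"jaw":15,"delta_pos":[0,0.001,0.0015],"turn":0},{"jaw":15,"delta_pos":[0,0.001,0.0015],"turn":0},{"jaw":15,"delta_pos":[0,0.001,0.0015],"turn":0}]'
python3 - <<'E'
from h import *
im=camera("wrist");o,T=tool();cv2.imwrite("pics/w14.png",im[:,:,::-1])
print(o["clock"],o["position"],np.arctan2(T[1,0],T[0,0]),o["ft_force"],o["grip_width"]*85.4)
E
```

```text
clock: 17.28
position: [0.4905, 0.0722, 0.0307]
ee_rot: [0.051, 0.999, -0.0, 0.0]
ft_force: [0.8, 0.0, -1.8]
grip_width: 0.209
17.3333 [0.49048784 0.07216808 0.03071055] 3.0389129702646414 [-0.2532308   0.42767254 -2.20028852] 18.15223695395674
```

View pics/w14.png

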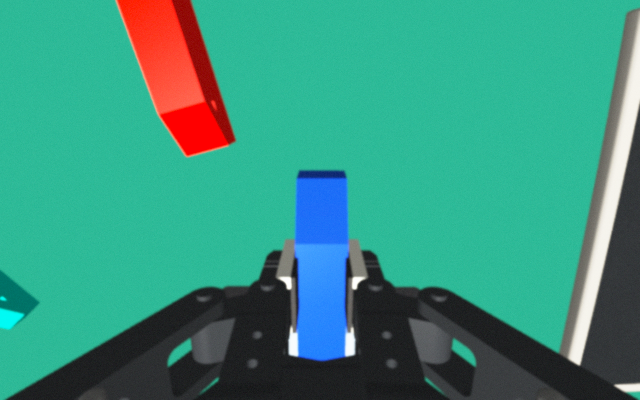

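```bash
python3 -m handwheel '[{"jaw":15,"delta_pos":[0,0,0.001],"turn":0},{"jaw":15,"delta_pos":[0,0,0.001],"turn":0},{"jaw":15,"delta_pos":[0,0,0.001],"turn":0}]'
python3 - <<'E'
from h import *
im=camera("side");o,T=tool();cv2.imwrite("pics/s15.png",im[130:280,180:380,::-1].repeat(4,0).repeat(4,1))
print(o["clock"],o["position"],np.arctan2(T[1,0],T[0,0]),o["ft_force"],o["torque"],o["grip_width"]*85.4)
E
```

```text
clock: 17.58
position: [0.4905, 0.0722, 0.0303]
ee_rot: [0.051, 0.999, -0.0, 0.0]
ft_force: [-4.5, -1.1, 9.0]
grip_width: 0.212
17.6333 [0.49050737 0.07224395 0.03025803] 3.039015424837929 [-3.78693108 -1.45256939  8.44151485] [-0.30960609  0.81279139 -0.03174322] 17.779541609349252
```

View pics/s15.png

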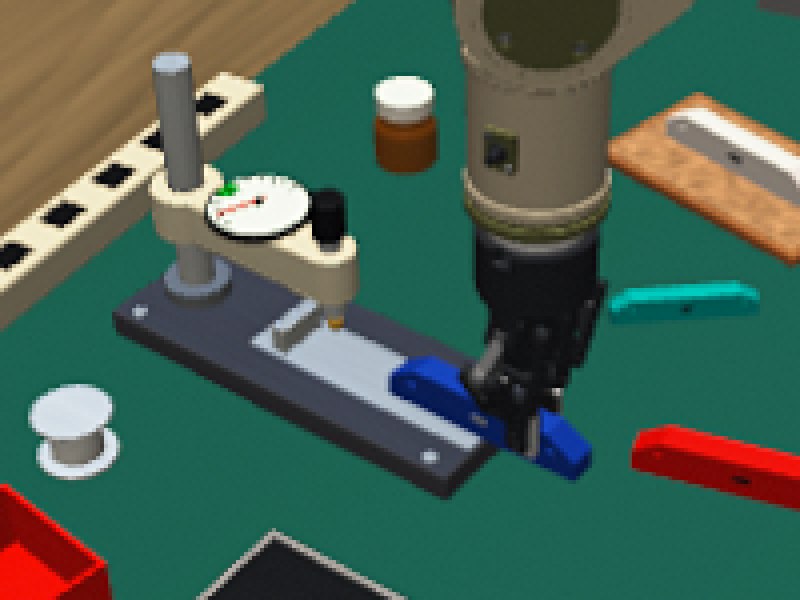

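```bash
python3 -m handwheel '[{"jaw":15,"delta_pos":[-0.006,0,-0.0005],"turn":0},{"jaw":15,"delta_pos":[-0.014,0,-0.0005],"turn":0},{"jaw":15,"delta_pos":[-0.022,0,-0.0005],"turn":0},{"jaw":15,"delta_pos":[-0.03,0,-0.0005],"turn":0},{"jaw":15,"delta_pos":[-0.035,0,-0.0005],"turn":0},{"jaw":15,"delta_pos":[-0.04,0,-0.0005],"turn":0}]'
python3 - <<'E'
from h import *
o,T=tool()
print(o["clock"],o["position"],np.arctan2(T[1,0],T[0,0]),o["ft_force"],o["torque"],o["grip_width"]*85.4)
E
```

```text
clock: 18.13
position: [0.5308, 0.0684, 0.0304]
ee_rot: [0.051, 0.999, 0.0, -0.0]
ft_force: [-6.2, 0.7, 8.4]
grip_width: 0.209
18.1333 [0.53080347 0.0683541  0.03041307] 3.0388428194180714 [-6.18400943  0.74221604  8.43161522] [ 0.13490637  1.22333212 -0.01195108] 17.859784246861476
```

```bash
python3 -m handwheel '[{"jaw":15,"delta_pos":[-0.004,0,0],"turn":0},{"jaw":15,"delta_pos":[-0.008,0,0],"turn":0},{"jaw":15,"delta_pos":[-0.012,0,0],"turn":0},{"jaw":15,"delta_pos":[-0.016,0,0],"turn":0},{"jaw":15,"delta_pos":[-0.02,0,0],"turn":0},{"jaw":15,"delta_pos":[-0.024,0,0],"turn":0},{"jaw":15,"delta_pos":[-0.028,0,0],"turn":0},{"jaw":15,"delta_pos":[-0.031,0,0],"turn":0},{"jaw":15,"delta_pos":[-0.034,0,0],"turn":0}]'
python3 - <<'E'
from h import *
im=camera("side");o,T=tool();cv2.imwrite("pics/s16.png",im[130:280,180:380,::-1].repeat(4,0).repeat(4,1))
print(o["clock"],o["position"],np.arctan2(T[1,0],T[0,0]),o["ft_force"],o["torque"],o["grip_width"]*85.4)
E
```

```text
clock: 18.88
position: [0.5629, 0.0655, 0.0304]
ee_rot: [0.051, 0.999, -0.0, -0.002]
ft_force: [-14.4, 0.5, 14.7]
grip_width: 0.206
18.9333 [0.5636518  0.06547772 0.03042009] 3.0396744720561357 [-9.76411386  0.83914312 10.99190825] [0.30196269 1.79158474 0.04495067] 17.976492446187148
```

View pics/s16.png

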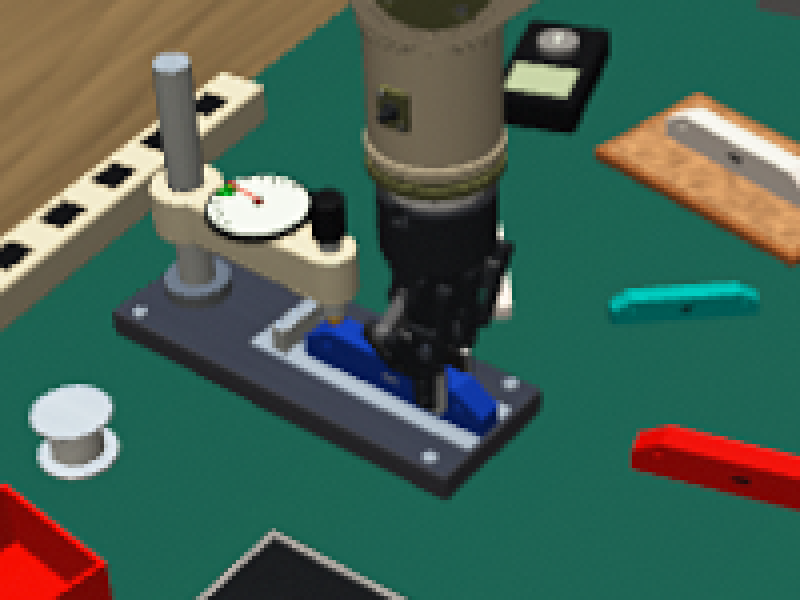

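```bash
python3 -m handwheel '[{"jaw":15,"delta_pos":[-0.002,0,0],"turn":0},{"jaw":15,"delta_pos":[-0.004,0,0],"turn":0},{"jaw":15,"delta_pos":[-0.005,0,0],"turn":0}]'; python3 -m handwheel '[{"jaw":15,"delta_pos":[-0.002,0,0],"turn":0},{"jaw":15,"delta_pos":[-0.002,0,0],"turn":0},{"jaw":15,"delta_pos":[-0.002,0,0],"turn":0}]'; python3 -m handwheel '[{"jaw":15,"delta_pos":[-0.002,0,0],"turn":0},{"jaw":15,"delta_pos":[-0.002,0,0],"turn":0},{"jaw":15,"delta_pos":[-0.002,0,0],"turn":0}]'
```

```text
clock: 19.18
position: [0.5685, 0.0649, 0.0304]
ee_rot: [0.051, 0.999, 0.0, -0.001]
ft_force: [-11.5, 1.1, 12.5]
grip_width: 0.216
clock: 19.43
position: [0.571, 0.0646, 0.0304]
ee_rot: [0.051, 0.999, 0.0, -0.0]
ft_force: [-6.6, 2.4, 8.3]
grip_width: 0.212
clock: 19.68
position: [0.573, 0.0644, 0.0304]
ee_rot: [0.051, 0.999, 0.0, -0.0]
ft_force: [-6.8, 0.4, 8.5]
grip_width: 0.214
```

```bash
python3 -m handwheel '[{"jaw":15,"delta_pos":[-0.002,0,0],"turn":0},{"jaw":15,"delta_pos":[-0.002,0,0],"turn":0},{"jaw":15,"delta_pos":[-0.002,0,0],"turn":0}]'; python3 -m handwheel '[{"jaw":15,"delta_pos":[-0.0015,0,0],"turn":0},{"jaw":15,"delta_pos":[-0.0015,0,0],"turn":0},{"jaw":15,"delta_pos":[-0.0015,0,0],"turn":0}]'; python3 - <<'E'
from h import *
im=camera("side");cv2.imwrite("pics/s17.png",cv2.resize(im[185:245,240:320,::-1],None,fx=9,fy=9,interpolation=cv2.INTER_CUBIC))
E
```

```text
clock: 19.93
position: [0.5742, 0.0643, 0.0304]
ee_rot: [0.051, 0.999, -0.0, -0.001]
ft_force: [-11.4, 1.1, 13.3]
grip_width: 0.212
clock: 20.18
position: [0.5742, 0.0643, 0.0304]
ee_rot: [0.051, 0.999, -0.0, -0.003]
ft_force: [-20.9, 0.4, 20.9]
grip_width: 0.214
```

View pics/s17.png

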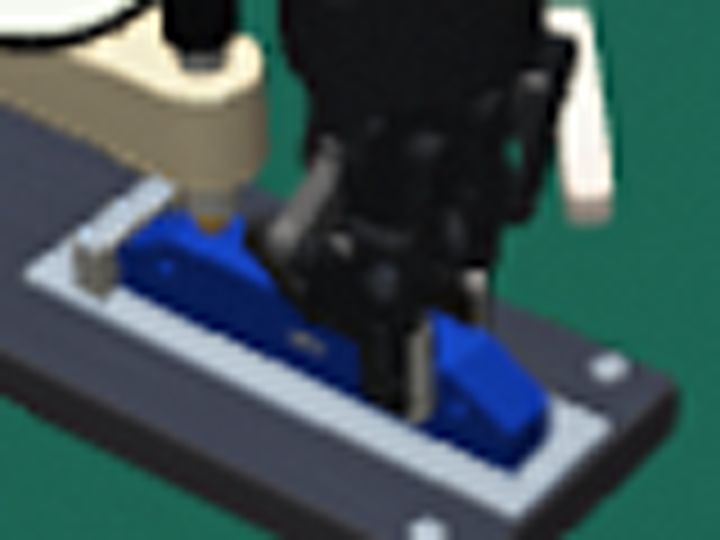

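```bash
python3 -m handwheel '[{"jaw":15,"delta_pos":[0.001,0,-0.001],"turn":0},{"jaw":15,"delta_pos":[0.0015,0,-0.0015],"turn":0},{"jaw":45,"delta_pos":[0.0015,0,-0.0015],"turn":0},{"jaw":45,"delta_pos":[0.0015,0,-0.0015],"turn":0},{"jaw":45,"delta_pos":[0.0015,0,-0.0015],"turn":0},{"jaw":45,"delta_pos":[0.0015,0,-0.0015],"turn":0}]'
python3 - <<'E'
from h import *
im=camera("wrist");o,T=tool();cv2.imwrite("pics/w18.png",im[:,:,::-1])
print(o["clock"],o["position"],o["ft_force"],o["grip_width"]*85.4)
E
```

```text
clock: 20.73
position: [0.5755, 0.0632, 0.0317]
ee_rot: [0.052, 0.999, -0.0, 0.0]
ft_force: [-0.3, 0.3, -0.1]
grip_width: 0.529
20.7833 [0.57538575 0.06315889 0.03168857] [ 0.03778999  0.13678935 -0.5155934 ] 44.90121481963898
```

View pics/w18.png

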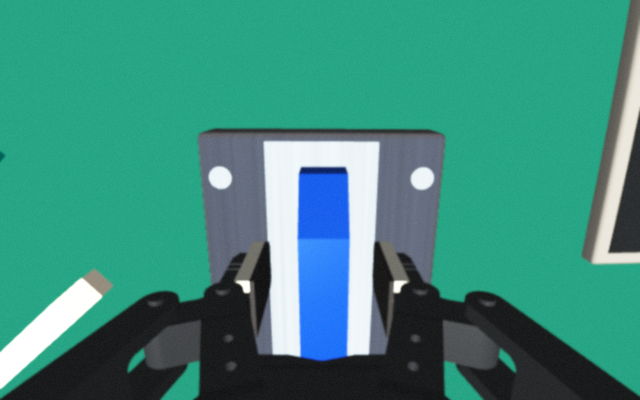

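Released; the bar sits straight and centred on the anvil strip. I'll lift and back away, then check.

```bash
python3 -m handwheel '[{"jaw":45,"delta_pos":[0,0,-0.03],"turn":0},{"jaw":45,"delta_pos":[0,0,-0.07],"turn":0},{"jaw":45,"delta_pos":[0.02,0,-0.11],"turn":0},{"jaw":45,"delta_pos":[0.05,0,-0.15],"turn":0},{"jaw":45,"delta_pos":[0.08,0,-0.19],"turn":0},{"jaw":45,"delta_pos":[0.1,0,-0.2],"turn":0},{"jaw":45,"delta_pos":[0.1,0,-0.2],"turn":0},{"jaw":45,"delta_pos":[0.1,0,-0.2],"turn":0}]'
python3 - <<'E'
from h import *
camera("side")
for n in("scene","side","wrist"):
    im=camera(n)[:,:,::-1];cv2.imwrite(f"pics/{n}19.png",im)
im=cv2.imread("pics/side19.png");cv2.imwrite("pics/s19c.png",cv2.resize(im[140:250,200:330],None,fx=5,fy=5,interpolation=cv2.INTER_CUBIC))
o,T=tool();print(o["clock"],o["position"],o["ft_force"])
for a in("scene","side"):
    A=cv2.imread(f"pics/{a}0.png");B=cv2.imread(f"pics/{a}19.png");d=cv2.absdiff(A,B).max(2);d[d<40]=0;cv2.imwrite(f"pics/d{a}.png",d)
E
```

```text
clock: 21.45
position: [0.4758, 0.0729, 0.2336]
ee_rot: [0.052, 0.999, -0.003, 0.003]
ft_force: [-0.2, -1.1, -0.7]
grip_width: 0.527
21.65 [0.47559837 0.07342435 0.23045623] [-0.0350901   0.09780538  0.16765722]
```

View pics/s19c.png

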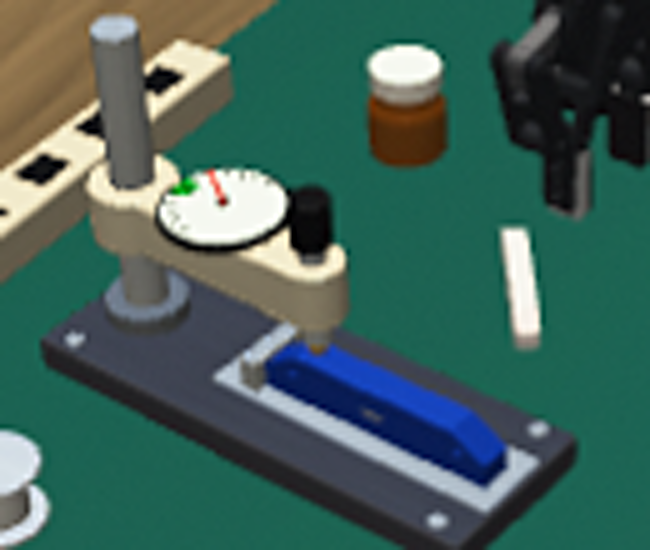

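View pics/scene19.png

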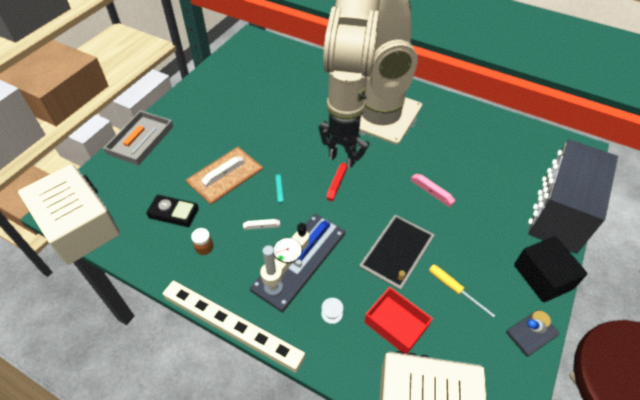

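View pics/wrist19.png

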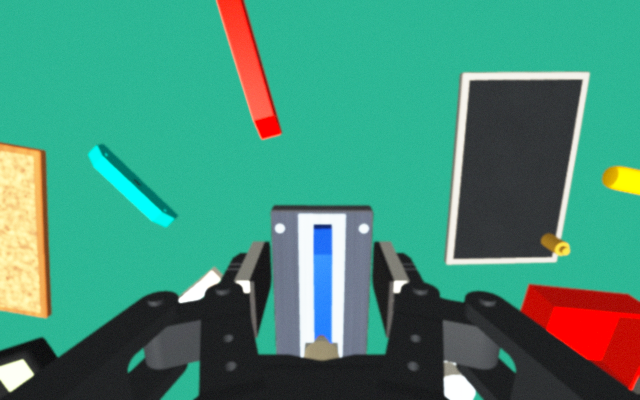

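View pics/dside.png

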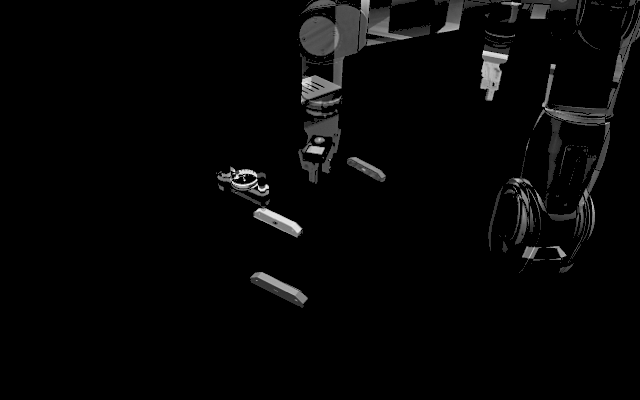

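```bash
python3 - <<'E'
from h import *
P=onz("wrist",(322.5,226),.038);a=-.104;d=P[:2]-np.array([.655,.0555]);print("front end in stand",d@[np.cos(a),np.sin(a)],d@[-np.sin(a),np.cos(a)])
B=[onz("wrist",p,.022)[:2] for p in [(273,208.5),(373,208.5)]];print("base front",np.mean(B,0),"bar end to base edge",np.linalg.norm(P[:2]-np.mean(B,0)))
from workcell import hand_in
print(hand_in())
E
```

```text
front end in stand -0.12339118139841834 0.0015674877862238393
base front [0.5189461  0.07189414] bar end to base edge 0.013643341732020526
the job is handed in; nothing more can be done
None
```

The job is done and handed in at about 22 s. The comparator was zeroed on the master, and the blue spacer is home against the stop with nothing held.

- **Zeroing:** I pressed the head down by its knob with the shut fingers until the needle read 1.205 rad. After letting go it read 1.21, in the middle of the green band.
- **Master:** I drew it straight out and laid it flat near the middle of the cork board.
- **Spacer:** I took it from the grey board, set it on the anvil and slid it in under the foot. It stopped moving while the push rose to about 21 N, which is what I took as home against the stop. I then released it.
- **Last checks:** The side picture shows the spacer against the stop with the foot on top. The needle is well past zero, as expected for a bar 2 mm taller. Comparing that view with the first one, only the head, the two bars and the arm had changed.
- **Spacer position:** The spacer's open end measured -123 mm along the stand, where -120 is expected. It also measured 14 mm from the base's front edge, where 15 is expected, and was about 1.5 mm off the centre line.
- **What disagreed:** The head was already about 16 mm down at the start. My first knob position assumed it was fully raised and came out several millimetres off, so I corrected it before pressing. One early wrist picture was taken before the arm had settled, so I retook it.

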